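Weigh the bottle carrier on the spring scale and set its tally dial

ROBOT

A 7-joint arm with a two-finger parallel gripper is mounted at the origin on the work surface. World frame = base frame: x ahead of the robot, y to its left, z up, the work surface at z = 0. Lengths are in m, angles in degrees, forces in N, time in s.
With the tool pointing down it reaches from about 0.35 to 0.9 m from the base axis. Payload 19.9 kg.
Tool frame: the origin (TCP) lies where the fingers leave the gripper's body, on its centre line; the fingertips stand 73 mm ahead of it and the grasp point (between the pads) lies 54 mm ahead of it (arm.tcp_to_grasp is the distance from the TCP to the grasp point, in m); z points along the fingers, x is the direction in which the jaws open and shut, and the axes are right-handed (so a half turn about z gives the same grasp; the last joint's range is limited). The gripper opens to 85 mm and grips with 20 to 120 N. Pads are 22 mm wide; open, the fingers measure 114 mm over their backs; the gripper's body (76 mm by 85 mm) begins 54 mm behind the grasp point. The pads swing forward as they close: fully open they stand 13 mm farther back than shut.
Start: joints at [-2.378, 23.915, -0.59, 92.452, 0.269, 63.638, -3.037], TCP at [0.625, 0, 0.304] pointing down, gripper open.
Joint ranges: [-161.28, 161.28], [-22.2, 115.67], [-73.04, 71.86], [3.21, 147.25], [-68.34, 248.33], [10.77, 114.83], [-161.83, 161.83]. Speed limits (degrees/s): [108.29, 108.29, 136.94, 136.94, 172.46, 172.46, 172.46].

INTERFACE

Orientations are given as [roll, pitch, yaw] about the fixed x, y, z axes, in that order (R = Rz(yaw) Ry(pitch) Rx(roll)).
In Python, from plant import get_obs, vision, job, arm gives the robot as it stands.
- The arm moves only by the shell command python3 -m jog 'ROWS' [FORCE]. ROWS is JSON, a list that holds one entry, the list of rows, each a list of 7 numbers: the turn, a rotation vector about the world's x, y, z scaled (see below), then the shift along the world's x, y, z scaled (see below), then the closure, from 0 (fully open) to 1 (shut). In form: [[[ax, ay, az, x, y, z, jaw], ...]]. A call has 1 to 10 rows; each row shifts and turns the commanded pose from where the row before left it; what a row does not reach is not made up. The controller multiplies each number of a shift by 2.5 cm and each number of a turn by 0.08 rad. A row lasts 1/12 s, in which the tool goes at most 41.7 mm and 7.16 degrees, less where a joint would pass 70% of its speed; a pose out of reach is approached as far as the arm can. A call with a number of a shift or a turn outside -1 to 1 is refused whole. A call with a gripper value outside its range is refused whole. The fingers move at their own pace and stop on an object; FORCE is the grip in N (left out, the last holds). Time passes only in rows, so rows that do not move let the fingers close. It gives the time, the measured TCP pose, the force and the opening at its end, in the units of the state.
- get_obs(): the state, without advancing time (a new reading comes with each control period).
- vision.read_camera(name): name is "scene" or "side" or "wrist"; returns (picture, depth): 420x560x3 uint8, red, green, blue; 420x560 float32, m along the optical axis (not along the pixel's ray), 0 where there is no reading.
- vision.calibration(name): a dict with "fx", "fy", "cx", "cy" (pixels), "camera_from_world" (4x4, takes a point from world to camera coordinates); the wrist camera has in their place "T_tool_cam" (4x4, takes a point from camera to tool coordinates, whose origin is the TCP and whose axes are the tool frame's). Camera axes: x right, y up, looking along -z (the intrinsics and any distortion apply to the point x, -y, -z); pixel columns grow to the right and rows downward; lengths in m; the calibration is good to about 2 mm. The wrist camera is an equidistant fisheye: a pixel r from the principal point sees the ray r / f radians off the axis. A picture is of the moment at which its call begins: read the wrist's pose just before it. calibration takes no time and is no camera call.
- job.job_done(): hands the job in, once; it reports no verdict.
The state is a dict: "clock": time; "q": joint angles; "qvel": joint speeds; "tau": joint torques, N m; "ee_pos": TCP position; "ee_rot": TCP orientation; "wrist_force": force on the tool from outside, world axes, zero at the start; "moment": the same for the moment, N m; "finger_gap": finger opening in m.
Only numpy, scipy, OpenCV 4.12 (cv2) and the standard library are available. Lean on these libraries where they do the work, as an engineer would, in place of code of your own. Each camera call takes 0.05 s, during which the arm holds its last target.

TASK

Hang the bottle carrier by its loop on the hook of the spring scale and let its weight down slowly, never letting it drop, until it hangs free and the pointer is at rest. Then turn the tally dial on the foot of the scale to the mark with the same number as the one nearest the pointer (counted from the long zero mark). Leave the carrier hanging still and do not disturb the other things on the table.

Things in the scene. Friction and masses are not known exactly. Their poses are not given: they have to be found in the camera images.
- carrier: bottle carrier, one rigid loose thing, 0.3 to 0.75 kg (varies): white tray 110 (x) x 100 (y) x 26 mm with four small bottles (tops 53 mm up), an aluminium stem from its centre to 137 mm and a steel wire loop on the stem, 201 mm high in all. Origin: centre of the tray's underside, z up. The loop stands in the y-z plane, so a hook passes through it along x, from either side. Centre of mass on the centre line
- carrier_stem (a point): grip point on the stem's centre line, 85 mm above the underside, carrier's axes. The stem is 20 mm (x) by 16 mm (y), bare from 55 to 134 mm up. The loop leaves no room for a gripper straight above: take the stem by its two y faces with the tool tilted 35 to 40 degrees, coming from above and from -x; then its body also passes below the hook's tip
- carrier_loop (a point): inside top of the loop, under its peak, 194 mm above the carrier's underside, carrier's axes. The loop is of 6 mm wire; its opening is 44 mm wide (y), 54 mm high in the middle and 37 mm at the sides, under a gable-shaped top
- scale: the spring scale, fixed; origin on the table straight below the hook; x level, z up, y towards the pillar. Housing above the hook: within 36 mm of its axis, underside 361 mm up. Round 20 mm pillar at x = 60, y = 150 mm, with a bar 482 mm up from its top to the housing. Foot: plate 250 (x) x 120 (y) x 12 mm centred at x = -15, y = 150 mm, carrying the dial at x = -90, y = 150 mm
- hook_seat (a point): bottom of the hook's V, where the load hangs; scale's axes, sinks with the hook; 275 mm above the table when empty. 8 mm round steel in the x-z plane, open to -x: tip at x = -22 mm, 24 mm above the seat; underside 8 mm below it; shank at x = +18 mm, bending back to x = 0 at 50 to 65 mm up. Pass the loop over the tip in +x with its inside top 28 to 45 mm above the seat, then down
- hook (a joint): how far hook and pointer have sunk, m: 0 empty, stop at 0.062. Spring 147 N/m, damped (settles within 2 s): 10 mm for each 150 g. The pointer is on the housing's white face (away from the robot, turned 0.8 rad from +x towards -y) beside marks 10 mm apart: the long top one is 0, below it 1 to 5. The dial mark wanted is the whole number nearest to this value / 0.010 (about halfway between two, either will do)
- dial (a joint): turn of the tally dial, rad, growing clockwise seen from above, range -0.1 to 1.75, light friction, stays where it is left. Mark n is at 0.28 n, on the white disc round the dial (0 is the long mark; the index line points to -x of the scale there); set it within 0.1. It starts near 0
- dial_grip (a point): grip point on the dial's axis, 46 mm above the table: a black upright bar 40 mm long, 12 mm thick, its top 58 mm above the table, on a round skirt 48 mm wide whose top is 23 mm above the table. Axes turn with the dial: x along the bar (white index line at its -x end), z up
- pill_jar: a small amber jar, 44 mm wide, 58 mm high, a bystander; origin: centre of its underside
- amber_bottle: an amber bottle, 60 mm wide, 155 mm high, a bystander; origin: centre of its underside
- white_bottle: a white bottle, 66 mm wide, 165 mm high, a bystander; origin: centre of its underside
- tall_bottle: a white bottle, 68 mm wide, 185 mm high, a bystander; origin: centre of its underside
- cup: an open plastic cup, 72 mm wide, 85 mm high, a bystander; origin: centre of its underside
- carton: a paper carton 75 x 110 x 45 mm, a bystander; origin: centre of its underside
- syrup_bottle: a white bottle, 50 mm wide, 120 mm high, a bystander; origin: centre of its underside

How it is judged:
By the outcome, as a careful person would: the job done as asked, in the order asked, and still so for the second after the job is handed in, with the robot touching nothing.
It also fails if it takes over 58 s, if anything falls off the work surface, if the arm or the gripper's body presses on something with over 40 N, if the wrist force passes 120 N, or if a joint passes its speed limit or range.

## Working session

There is one attempt and no reset: what is moved stays moved. The work goes in short steps, Python scripts to look and compute and a shell command to move; the robot and the scene stay as the last step left them, time stands still between calls to the robot, and variables do not carry over. Pictures are saved under pics/ and viewed, and the job is handed in when it is done.

```bash
ls; mkdir -p pics
python3 - <<'E'
from plant import get_obs, vision, job, arm
import cv2,numpy as np
o=get_obs();print(o)
for n in ["scene","side","wrist"]:
    im,d=vision.read_camera(n)
    cv2.imwrite(f"pics/{n}0.png",im[:,:,::-1]); np.save(f"pics/{n}0.npy",d)
    c=vision.calibration(n);print(n,{k:np.round(np.array(v),4).tolist() for k,v in c.items()})
print(arm.tcp_to_grasp)
E
```

```text
pics
{'clock': 0.0, 'q': array([-2.37842455, 23.94855463, -0.5893173 , 92.48533123,  0.2681026 ,
       63.63751468, -3.03836126]), 'qvel': array([-0.07068909,  0.0333127 , -0.00035484, -0.0221617 , -0.00526221,
       -0.01885727,  0.08214098]), 'tau': array([ 3.43503270e-04, -8.64444852e+01,  6.79280274e-01, -4.34903777e+01,
        1.92400004e-02,  7.37222959e-03,  1.31192037e-04]), 'ee_pos': array([ 6.24744571e-01, -2.28615894e-06,  3.03256086e-01]), 'ee_rot': array([ 1.79995425e+02,  6.98837171e-02, -2.00895894e-03]), 'wrist_force': array([-0.01532964,  0.61350036, -0.05376688]), 'moment': array([-0.00828353,  0.02199578, -0.03235622]), 'finger_gap': 0.08542925206613014}
scene {'fx': 397.9128, 'fy': 397.9128, 'cx': 273.8952, 'cy': 207.6304, 'camera_from_world': [[0.5648, 0.8252, 0.0044, -0.2858], [-0.6727, 0.4573, 0.5817, 0.3311], [0.478, -0.3315, 0.8134, -1.4751], [0.0, 0.0, 0.0, 1.0]]}
side {'fx': 445.0523, 'fy': 445.0523, 'cx': 274.3408, 'cy': 210.5333, 'camera_from_world': [[-0.9888, -0.1483, -0.0188, 0.5755], [0.0619, -0.5209, 0.8514, -0.2323], [-0.136, 0.8407, 0.5242, -1.1264], [0.0, 0.0, 0.0, 1.0]]}
wrist {'fx': 325.1923, 'fy': 325.1923, 'cx': 287.0761, 'cy': 207.5217, 'T_tool_cam': [[1.0, -0.0009, -0.0016, -0.0001], [-0.0013, -0.9514, -0.308, -0.0795], [-0.0012, 0.308, -0.9514, -0.0694], [0.0, 0.0, 0.0, 1.0]]}
0.0539
```

View pics/scene0.png

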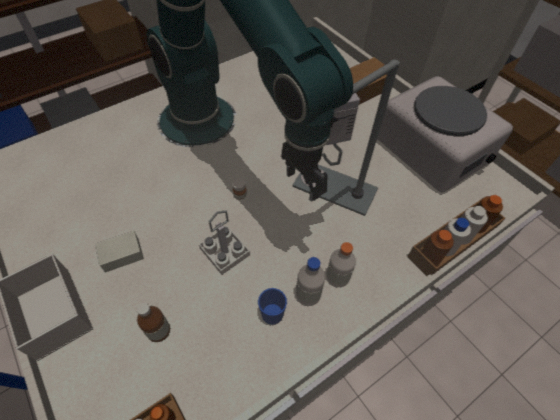

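View pics/side0.png

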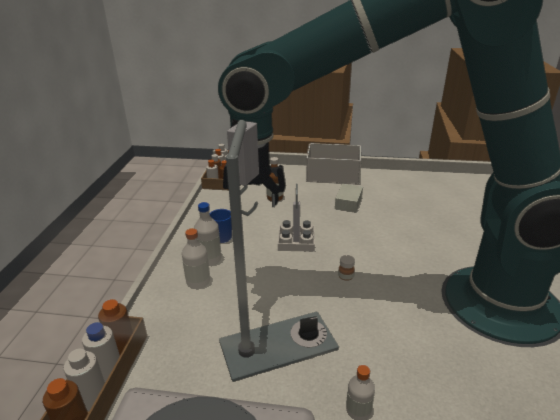

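View pics/wrist0.png

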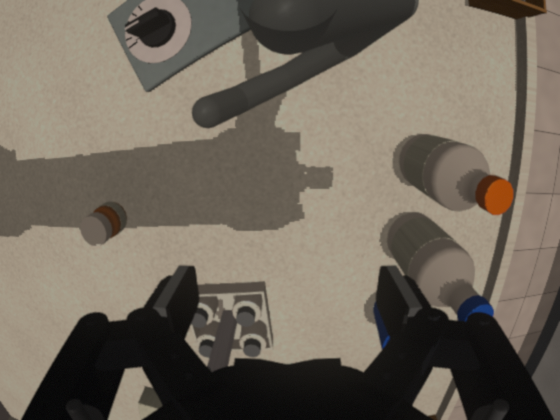

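The scene view shows the carrier near (224,245), the scale foot near (335,187) and the hook near (335,152). The side view shows the dial near (308,330). I'll write the helpers and enlarge these areas.

```bash
cat > h.py <<'E'
from plant import get_obs, vision, job, arm
import cv2,numpy as np
from scipy.spatial.transform import Rotation as Ro
def proj(n,P):
    c=vision.calibration(n);T=np.array(c["camera_from_world"]);P=np.atleast_2d(P)
    p=P@T[:3,:3].T+T[:3,3]
    return np.c_[c["cx"]+c["fx"]*p[:,0]/-p[:,2], c["cy"]+c["fy"]*-p[:,1]/-p[:,2]]
def ray(n,uv):
    c=vision.calibration(n);T=np.array(c["camera_from_world"]);uv=np.atleast_2d(uv).astype(float)
    d=np.c_[(uv[:,0]-c["cx"])/c["fx"],-(uv[:,1]-c["cy"])/c["fy"],-np.ones(len(uv))]
    return -T[:3,:3].T@T[:3,3], d@T[:3,:3]
def plane(n,uv,z):
    o,d=ray(n,uv);return o+d*((z-o[2])/d[:,2])[:,None]
def pts(n,uv,dep):
    uv=np.atleast_2d(uv);o,d=ray(n,uv);u=uv.astype(int);return o+d*dep[u[:,1],u[:,0]][:,None]
def tri(uvs):  # dict cam->uv
    A=np.zeros((3,3));b=np.zeros(3)
    for n,uv in uvs.items():
        o,d=ray(n,uv);d=d[0]/np.linalg.norm(d[0]);M=np.eye(3)-np.outer(d,d);A+=M;b+=M@o
    return np.linalg.solve(A,b)
def snap(n,name):
    im,d=vision.read_camera(n);cv2.imwrite(f"pics/{name}.png",im[:,:,::-1]);np.save(f"pics/{name}.npy",d);return im,d
def crop(src,dst,x0,y0,x1,y1,k):
    im=cv2.imread(f"pics/{src}.png")[y0:y1,x0:x1]
    cv2.imwrite(f"pics/{dst}.png",cv2.resize(im,None,fx=k,fy=k,interpolation=cv2.INTER_CUBIC))
E
python3 - <<'E'
from h import *
crop("scene0","c1",190,200,270,280,7)
crop("side0","c2",210,110,350,380,2)
crop("scene0","c3",285,55,405,215,4)
crop("side0","c4",265,180,330,255,8)
E
```

```text
(no output)
```

View pics/c1.png

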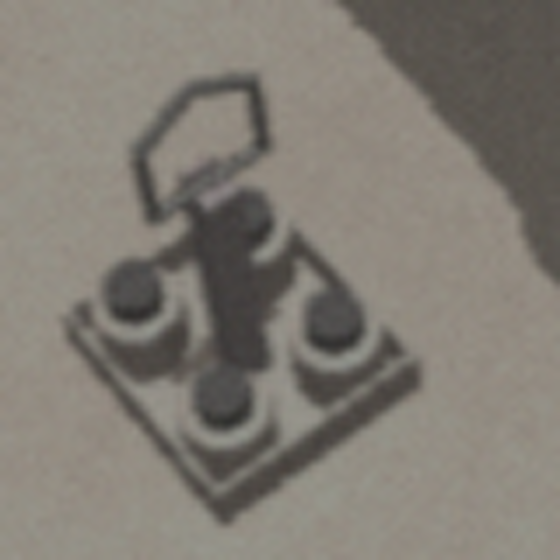

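View pics/c2.png

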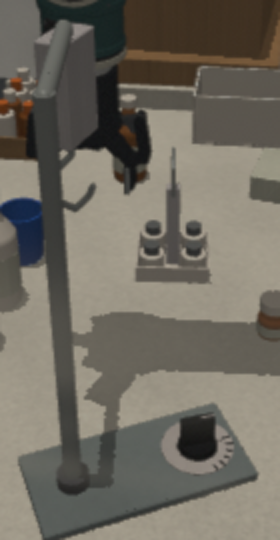

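View pics/c3.png

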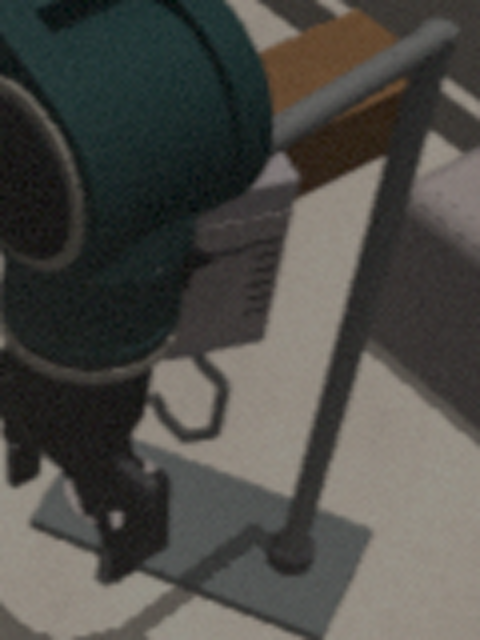

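View pics/c4.png

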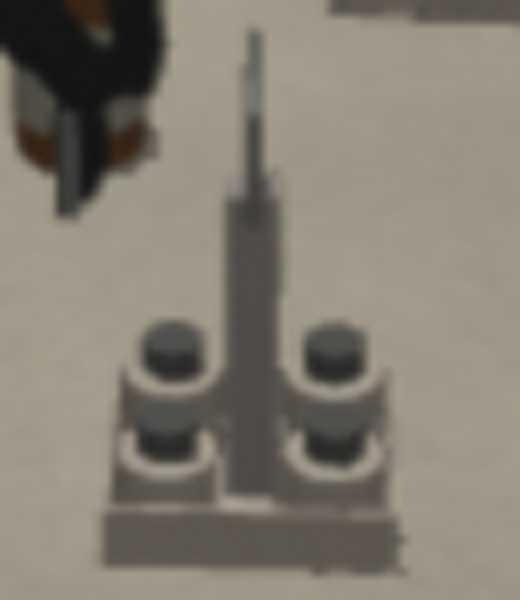

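Run:
```python
from h import *
s=lambda a:np.array(a)/7+[190,200]
print("tray top corners",plane("scene",s([[70,320],[222,492],[418,365]]),.026).round(4).tolist())
sd=lambda a:np.array(a)/8+[265,180]
print("side tray top front",plane("side",sd([[103,515],[400,518]]),.026).round(4).tolist())
print("bottom front",plane("side",sd([[103,565],[400,570]]),0).round(4).tolist())
print("loop peak",tri({"scene":s([200,83]),"side":sd([254,32])}).round(4))
print("scene loop peak z.2",plane("scene",s([[200,83]]),.198).round(4), "side",plane("side",sd([[254,32]]),.198).round(4))
print("loop corners scene", plane("scene",s([[138,155],[255,78]]),.180).round(4).tolist(),plane("scene",s([[155,215],[268,148]]),.140).round(4).tolist())
c=lambda a:np.array(a)/2+[210,110]
print("foot side",plane("side",c([[20,463],[225,405],[255,478],[45,535]]),[.012]*4 if 0 else .012).round(4).tolist())
print("pillar",plane("side",c([[72,478]]),.02).round(4),"dial disc",plane("side",c([[197,447]]),.013).round(4),"bar top ends",plane("side",c([[181,420],[215,415]]),.058).round(4).tolist())
e=lambda a:np.array(a)/4+[285,55]
print("foot scene",plane("scene",e([[372,533],[310,635],[32,522]]),.012).round(4).tolist())
print("pillar scene",plane("scene",e([[290,550]]),.02).round(4),"top",plane("scene",e([[445,35]]),.49).round(4),plane("side",c([[48,100]]),.482))
print("hook scene corner",plane("scene",e([[212,435]]),.271).round(4),"side",plane("side",c([[75,205]]),.271).round(4), tri({"scene":e([212,435]),"side":c([75,205])}))
```

```text
tray top corners [[0.5036, -0.2526, 0.026], [0.6052, -0.2404, 0.026], [0.6006, -0.1471, 0.026]]
side tray top front [[0.5923, -0.1416, 0.026], [0.4837, -0.1531, 0.026]]
bottom front [[0.5932, -0.1456, 0.0], [0.4832, -0.1562, 0.0]]
loop peak [ 0.5454 -0.1961  0.2002]
scene loop peak z.2 [[ 0.5464 -0.1951  0.198 ]] side [[ 0.5442 -0.2028  0.198 ]]
loop corners scene [[0.5491, -0.2243, 0.18], [0.5436, -0.1728, 0.18]] [[0.5498, -0.2233, 0.14], [0.5476, -0.1739, 0.14]]
foot side [[0.6733, 0.2293, 0.012], [0.4464, 0.1066, 0.012], [0.4068, 0.2157, 0.012], [0.6226, 0.321, 0.012]]
pillar [[0.608  0.2496 0.02  ]] dial disc [[0.4747 0.1797 0.013 ]] bar top ends [[0.4935, 0.1837, 0.058], [0.4559, 0.171, 0.058]]
foot scene [[0.6278, 0.3197, 0.012], [0.6745, 0.2121, 0.012], [0.4661, 0.1016, 0.012]]
pillar scene [[0.6078 0.2487 0.02  ]] top [[0.6174 0.2423 0.49  ]] [[0.60349909 0.25118629 0.482     ]]
hook scene corner [[0.6349 0.1028 0.271 ]] side [[0.6261 0.0798 0.271 ]] [0.63013033 0.09676988 0.27744175]
```

Run:
```python
from h import *
from scipy.optimize import least_squares
c=lambda a:np.array(a)/2+[210,110]
e=lambda a:np.array(a)/4+[285,55]
Fx=lambda sx,sy:[-.015+sx*.125,.15+sy*.06,.012]
L=[("side",c([20,463]),Fx(1,-1)),("side",c([225,405]),Fx(-1,-1)),("side",c([255,478]),Fx(-1,1)),("side",c([45,535]),Fx(1,1)),
("scene",e([372,533]),Fx(1,1)),("scene",e([310,635]),Fx(1,-1)),("scene",e([32,522]),Fx(-1,-1)),
("side",c([72,478]),[.06,.15,.02]),("scene",e([290,550]),[.06,.15,.02]),("side",c([197,447]),[-.09,.15,.013]),
("scene",e([212,435]),[0,0,.271]),("side",c([75,205]),[0,0,.271])]
def W(p,P):
    x,y,t=p;P=np.array(P);return np.array([x+P[0]*np.cos(t)-P[1]*np.sin(t),y+P[0]*np.sin(t)+P[1]*np.cos(t),P[2]])
f=lambda p:np.concatenate([proj(n,W(p,P))[0]-uv for n,uv,P in L])
for LL in (L,L[:10]):
    L=LL;r=least_squares(f,[.624,.088,.48],loss="soft_l1");print(r.x,np.degrees(r.x[2]));print(r.fun.reshape(-1,2).round(1).tolist())
s=lambda a:np.array(a)/7+[190,200]
sd=lambda a:np.array(a)/8+[265,180]
T=lambda a,b:[a*.055,b*.05,.026]
L=[("scene",s([70,320]),T(-1,-1)),("scene",s([222,488]),T(1,-1)),("scene",s([418,365]),T(1,1)),
("side",sd([103,515]),T(1,1)),("side",sd([400,518]),T(-1,1)),("side",sd([103,565]),[.055,.05,0]),("side",sd([400,570]),[-.055,.05,0]),
("scene",s([200,81]),[0,0,.198]),("side",sd([254,34]),[0,0,.198]),("scene",s([138,155]),[0,-.025,.18]),("scene",s([255,78]),[0,.025,.18])]
r=least_squares(f,[.545,-.198,.1],loss="soft_l1");print(r.x,np.degrees(r.x[2]));print(r.fun.reshape(-1,2).round(1).tolist())
```

```text
[0.62309962 0.08808677 0.4753155 ] 27.233572000509177
[[-1.5, -3.9], [-4.4, -1.2], [2.0, -1.5], [-1.5, 1.5], [0.6, -1.4], [2.7, 0.2], [-1.0, -2.1], [0.1, -0.2], [0.0, -0.0], [0.1, 0.2], [-7.6, -0.4], [0.6, 2.0]]
[0.61906757 0.08647413 0.45364929] 25.992189683196873
[[-0.7, -4.8], [-3.0, -0.5], [2.6, -0.4], [-1.8, 0.8], [0.5, -0.9], [1.7, 0.4], [-1.1, -3.1], [0.5, -0.7], [-0.4, 0.0], [0.9, 0.8]]
[ 0.54522444 -0.19798222  0.12360327] 7.081945672634031
[[-1.7, -1.4], [-0.0, 0.9], [0.3, -2.8], [-0.5, -0.0], [-0.2, -0.4], [-0.3, 0.8], [-0.5, 0.2], [-1.2, 0.5], [-0.5, 0.5], [0.4, -0.5], [-0.4, -0.3]]
```

```bash
cat >> h.py <<'E'
def Rtilt(yaw,tilt):
    yaw,t=np.radians(yaw),np.radians(tilt)
    xc=np.array([np.cos(yaw),np.sin(yaw),0]);yc=np.array([-np.sin(yaw),np.cos(yaw),0])
    z=np.sin(t)*xc-np.array([0,0,np.cos(t)]);return np.c_[yc,np.cross(z,yc),z]
def cur():
    o=get_obs();return Ro.from_euler("xyz",o["ee_rot"],degrees=True),np.array(o["ee_pos"])
def go(grasp,R,back=0):
    """remaining motion to put grasp point at grasp, backed off"""
    R0,p0=cur();tcp=np.array(grasp)-(arm.tcp_to_grasp+back)*R[:,2]
    rv=(Ro.from_matrix(R)*R0.inv()).as_rotvec()/.08; d=(tcp-p0)/.025
    n=max(np.abs(rv).max(),np.abs(d).max())
    print("tcp",tcp.round(4),"units rot",rv.round(2),"shift",d.round(2),"min rows",round(n,1),"per 10:",(rv/10).round(3),(d/10).round(3),"clock",get_obs()["clock"])
E
python3 - <<'E'
from h import *
go([.545,-.198,.085],Rtilt(6.5,40),.13)
print(plane("scene",[[239,188]],.03))
E
```

```text
tcp [ 0.4276 -0.2114  0.2259] units rot [-6.52 -7.33 20.11] shift [-7.89 -8.46 -3.1 ] min rows 20.1 per 10: [-0.652 -0.733  2.011] [-0.789 -0.846 -0.31 ] clock 0.15
[[ 0.3903921 -0.0534081  0.03     ]]
```

```bash
python3 -m jog '[[[-0.31,-0.349,0.958,-0.376,-0.403,-0.08,0],[-0.31,-0.349,0.958,-0.376,-0.403,-0.08,0],[-0.31,-0.349,0.958,-0.376,-0.403,-0.08,0],[-0.31,-0.349,0.958,-0.376,-0.403,-0.08,0],[-0.31,-0.349,0.958,-0.376,-0.403,-0.08,0],[-0.31,-0.349,0.958,-0.376,-0.403,-0.08,0],[-0.31,-0.349,0.958,-0.376,-0.403,-0.08,0],[-0.31,-0.349,0.958,-0.376,-0.403,-0.08,0],[-0.31,-0.349,0.958,-0.376,-0.403,-0.08,0],[-0.31,-0.349,0.958,-0.376,-0.403,-0.08,0]]]' 60
python3 - <<'E'
from h import *
print(get_obs()["q"].round(1))
go([.545,-.198,.085],Rtilt(6.5,40),.13)
E
```

```text
clock: 0.98
ee_pos: [0.5304, -0.101, 0.2837]
ee_rot: [161.0, -9.0, 46.2]
wrist_force: [1.1, 0.0, -0.1]
finger_gap: 0.0852
[  8.8   9.2  -3.8 117.6  10.3  33.3  42.2]
tcp [ 0.4276 -0.2114  0.2259] units rot [-3.41 -3.82 10.47] shift [-4.11 -4.41 -2.31] min rows 10.5 per 10: [-0.341 -0.382  1.047] [-0.411 -0.441 -0.231] clock 0.9833
```

```bash
python3 -m jog '[[[-0.31,-0.347,0.95,-0.37,-0.4,-0.21,0],[-0.31,-0.347,0.95,-0.37,-0.4,-0.21,0],[-0.31,-0.347,0.95,-0.37,-0.4,-0.21,0],[-0.31,-0.347,0.95,-0.37,-0.4,-0.21,0],[-0.31,-0.347,0.95,-0.37,-0.4,-0.21,0],[-0.31,-0.347,0.95,-0.37,-0.4,-0.21,0],[-0.31,-0.347,0.95,-0.37,-0.4,-0.21,0],[-0.31,-0.347,0.95,-0.37,-0.4,-0.21,0],[-0.31,-0.347,0.95,-0.37,-0.4,-0.21,0],[-0.31,-0.347,0.95,-0.37,-0.4,-0.21,0]]]' 60
python3 - <<'E'
from h import *
print(get_obs()["q"].round(1))
go([.545,-.198,.085],Rtilt(6.5,40),.13)
snap("wrist","w1");snap("scene","s1");snap("side","d1")
go([.545,-.198,.085],Rtilt(6.5,40),.13)
E
```

```text
clock: 1.82
ee_pos: [0.4627, -0.1724, 0.2437]
ee_rot: [146.6, -5.6, 80.5]
wrist_force: [-0.5, -0.4, -0.5]
finger_gap: 0.0855
[ 47.4   7.7 -26.3 130.7 -38.1  13.3 136.1]
tcp [ 0.4276 -0.2114  0.2259] units rot [-1.26 -1.4   3.42] shift [-1.41 -1.56 -0.71] min rows 3.4 per 10: [-0.126 -0.14   0.342] [-0.141 -0.156 -0.071] clock 1.8167
tcp [ 0.4276 -0.2114  0.2259] units rot [-1.29 -1.42  3.49] shift [-1.4  -1.53 -0.7 ] min rows 3.5 per 10: [-0.129 -0.142  0.349] [-0.14  -0.153 -0.07 ] clock 1.9667
```

View pics/s1.png

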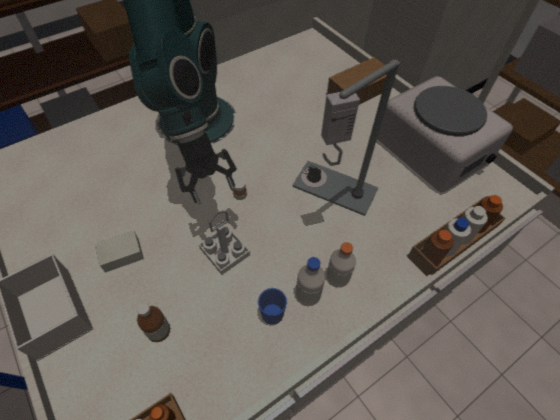

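View pics/w1.png

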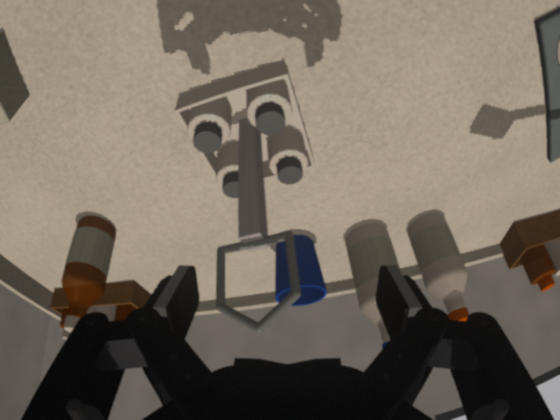

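View pics/d1.png

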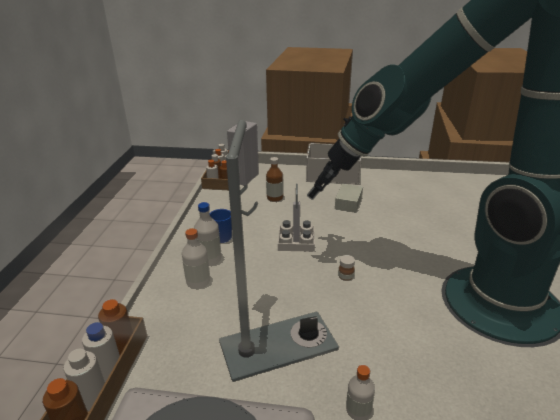

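The scene now shows the free hook (335,155), dial (315,175) and housing face with marks. The arm is near the q6 limit this far back, so I'll use a closer pregrasp with less tilt.

Run:
```python
from h import *
crop("s1","c5",290,60,410,215,4)
crop("d1","c6",215,110,345,250,5)
for b in (.08,.06,0): go([.545,-.198,.085],Rtilt(6.5,37),b)
```

```text
tcp [ 0.4649 -0.2071  0.1919] units rot [-1.27 -0.77  3.53] shift [ 0.1  -1.36 -2.06] min rows 3.5 per 10: [-0.127 -0.077  0.353] [ 0.01  -0.136 -0.206] clock 1.9667
tcp [ 0.4769 -0.2058  0.176 ] units rot [-1.27 -0.77  3.53] shift [ 0.58 -1.3  -2.7 ] min rows 3.5 per 10: [-0.127 -0.077  0.353] [ 0.058 -0.13  -0.27 ] clock 1.9667
tcp [ 0.5128 -0.2017  0.128 ] units rot [-1.27 -0.77  3.53] shift [ 2.01 -1.14 -4.62] min rows 4.6 per 10: [-0.127 -0.077  0.353] [ 0.201 -0.114 -0.462] clock 1.9667
```

View pics/c5.png

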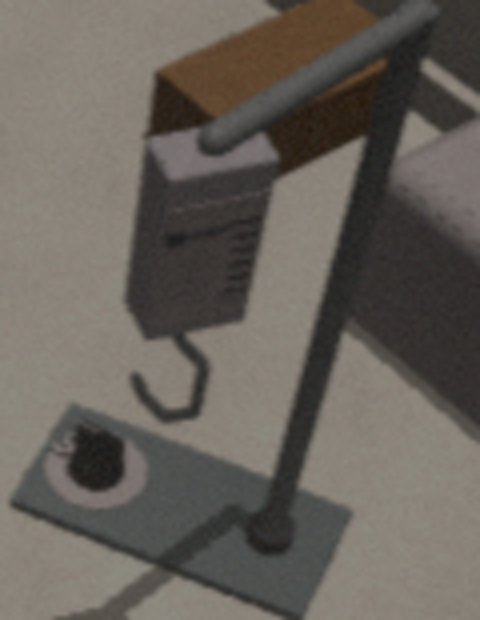

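View pics/c6.png

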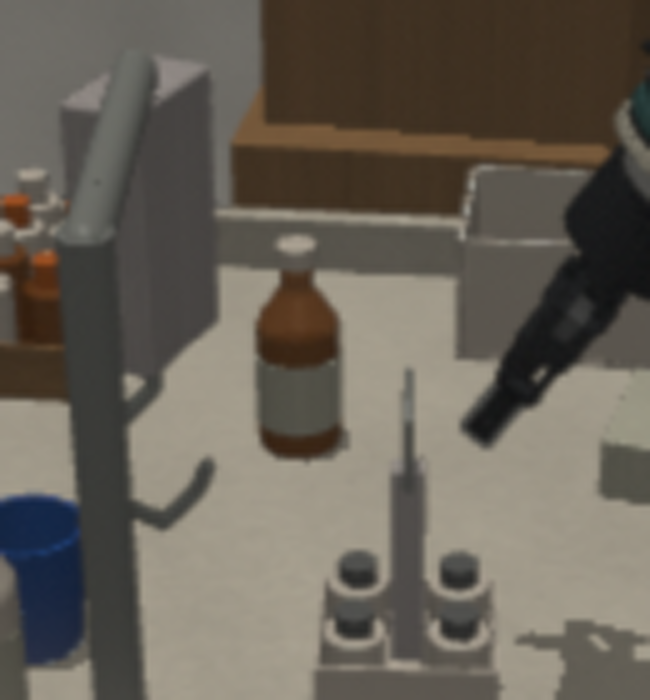

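```bash
python3 - <<'E'
from h import *
e=lambda a:np.array(a)/4+[290,60]
k=lambda a:np.array(a)/5+[215,110]
print("tip",tri({"scene":e([134,377]),"side":k([210,462])}).round(4))
print("V bottom",tri({"scene":e([168,415]),"side":k([165,520])}).round(4))
print("tip z",plane("scene",e([134,377]),.299).round(4),plane("side",k([210,462]),.299).round(4))
print("V z",plane("scene",e([168,415]),.270).round(4),plane("side",k([165,520]),.270).round(4))
def W(p,P):
    x,y,t=p;return np.array([x+P[0]*np.cos(t)-P[1]*np.sin(t),y+P[0]*np.sin(t)+P[1]*np.cos(t),P[2]])
for p in ([.6231,.0881,.4753],[.619,.0865,.4536]):
  for P in ([-.022,0,.299],[0,0,.271],[.018,0,.29],[0,0,.34]):
    print(((proj("scene",W(p,P))[0]-[290,60])*4).round(0),((proj("side",W(p,P))[0]-[215,110])*5).round(0))
# dial disc and pillar, foot corners from new scene
print("dial",plane("scene",e([97,468]),.015).round(4),"pillar",plane("scene",e([270,532]),.02).round(4),"foot",plane("scene",e([[350,512],[300,612],[12,500],[72,405]]),.012).round(4).tolist())
E
python3 -m jog '[[[-0.25,-0.15,0.7,0.12,-0.26,-0.54,0],[-0.25,-0.15,0.7,0.12,-0.26,-0.54,0],[-0.25,-0.15,0.7,0.12,-0.26,-0.54,0],[-0.25,-0.15,0.7,0.12,-0.26,-0.54,0],[-0.25,-0.15,0.7,0.12,-0.26,-0.54,0],[0,0,0,0,0,0,0]]]' 60
python3 - <<'E'
from h import *
print(get_obs()["q"].round(1))
go([.545,-.198,.085],Rtilt(6.5,37),.0)
snap("wrist","w2");snap("scene","s2");snap("side","d2")
crop("s2","c7",150,140,290,290,4)
E
```

```text
tip [0.6052 0.076  0.296 ]
V bottom [0.6249 0.0894 0.2721]
tip z [[0.6086 0.0742 0.299 ]] [[0.6032 0.0798 0.299 ]]
V z [[0.6259 0.0912 0.27  ]] [[0.6241 0.0844 0.27  ]]
[134. 369.] [210. 460.]
[162. 413.] [165. 523.]
[193. 403.] [124. 494.]
[176. 334.] [157. 387.]
[128. 366.] [220. 459.]
[155. 410.] [175. 521.]
[186. 400.] [134. 492.]
[169. 331.] [167. 386.]
dial [[0.4781 0.178  0.015 ]] pillar [[0.6093 0.2474 0.02  ]] foot [[0.6262, 0.3191, 0.012], [0.6767, 0.2203, 0.012], [0.4644, 0.1028, 0.012], [0.41, 0.2046, 0.012]]
clock: 2.47
ee_pos: [0.4807, -0.2098, 0.1999]
ee_rot: [144.8, -1.4, 95.6]
wrist_force: [-1.2, -0.2, -0.5]
finger_gap: 0.0853
[ 66.2  20.7 -42.1 127.  -38.8  10.8 161.3]
tcp [ 0.5128 -0.2017  0.128 ] units rot [-0.27 -0.42  0.19] shift [ 1.28  0.33 -2.87] min rows 2.9 per 10: [-0.027 -0.042  0.019] [ 0.128  0.033 -0.287] clock 2.4667
```

View pics/w2.png

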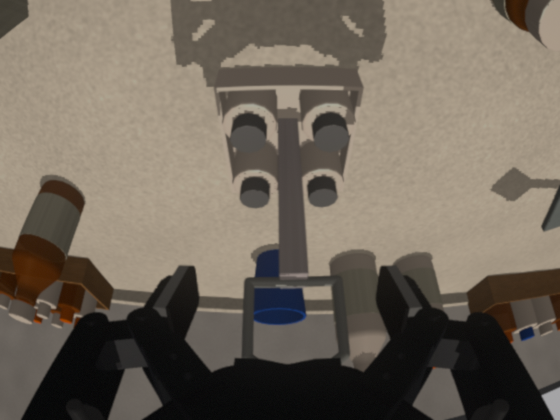

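View pics/c7.png

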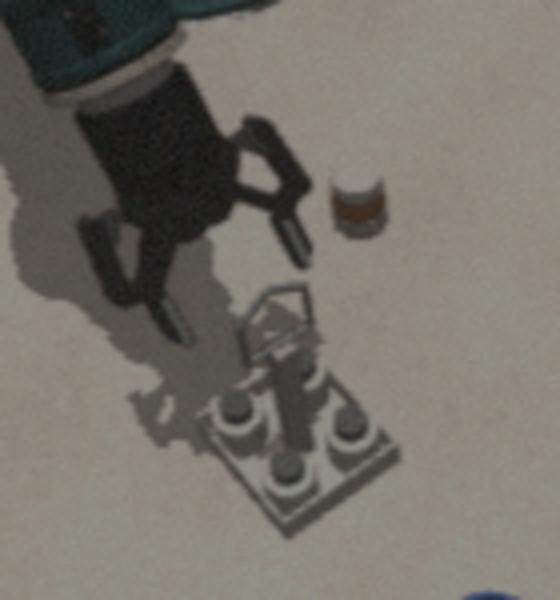

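View pics/d2.png

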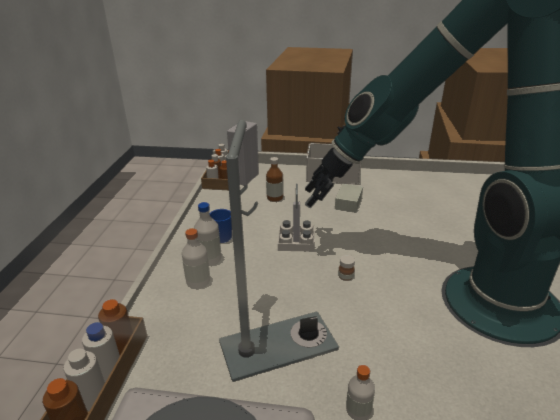

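q6 and q7 are at their limits, so this is a poor arm configuration. I'll fit a simple kinematic model from the recorded poses and work out a better branch.

```bash
cat > kin.py <<'E'
import numpy as np
from scipy.spatial.transform import Rotation as Ro
from scipy.optimize import least_squares
D=[([-2.3784,23.9486,-.5893,92.4853,.2681,63.6375,-3.0384],[.62474,0,.303256],[179.995,.0699,-.002]),
([8.8,9.2,-3.8,117.6,10.3,33.3,42.2],[.5304,-.101,.2837],[161,-9,46.2]),
([47.4,7.7,-26.3,130.7,-38.1,13.3,136.1],[.4627,-.1724,.2437],[146.6,-5.6,80.5]),
([66.2,20.7,-42.1,127,-38.8,10.8,161.3],[.4807,-.2098,.1999],[144.8,-1.4,95.6])]
def fk(q,p):
    S=p
    r=lambda ax,a:Ro.from_euler(ax,a,degrees=True)
    h,a1,L1,o1,L2,o2,L3,o3=S
    R=r("z",q[0]);x=np.array([0,0,h])
    x=x+R.apply([a1,0,0]);R=R*r("y",q[1])*r("z",q[2]);x=x+R.apply([o1,0,L1])
    R=R*r("y",q[3])*r("z",q[4]);x=x+R.apply([o2,0,L2])
    R=R*r("y",q[5]);x=x+R.apply([o3,0,0]);R=R*r("z",q[6]);x=x+R.apply([0,0,L3])
    return R,x
E
python3 - <<'E'
from kin import *
for q,x,e in D:
    R,_=fk(q,np.zeros(8));print((R.inv()*Ro.from_euler("xyz",e,degrees=True)).as_rotvec(degrees=True).round(1))
f=lambda p:np.concatenate([fk(q,p)[1]-x for q,x,e in D])
r=least_squares(f,[.3,0,.4,0,.4,0,.3,0]);print(r.x.round(4),(r.fun*1000).round(1))
E
```

```text
[  -0.    0. -180.]
[ -0.  -15.   87.8]
[-0.  -1.3 22. ]
[-0.   8.8 -7.5]
[ 0.577  -0.2917 -0.4044  1.0969  0.465   0.1244 -0.8436  0.2679] [ 14.9 -38.9 -15.6 -43.8 101.5  41.6  -6.9  65.3  14.5   8.9 -39.  -40.5]
```

Run:
```python
from kin import *
import itertools
best=[]
for s in itertools.product([1,-1],repeat=7):
    Rs=[]
    for q,x,e in D:
        R=Ro.from_euler("zyzyzyz"[0],0)
        for ax,a,si in zip("zyzyzyz",q,s): R=R*Ro.from_euler(ax,a*si,degrees=True)
        Rs.append(R.inv()*Ro.from_euler("xyz",e,degrees=True))
    err=sum((Rs[0].inv()*k).magnitude() for k in Rs[1:])
    best.append((err,s,Rs[0].as_rotvec(degrees=True).round(1).tolist()))
best.sort(key=lambda t:t[0])
for b in best[:4]:print(b)
s=best[0][1]
fp=lambda p:np.concatenate([fk(np.array(q)*s,p)[1]-x for q,x,e in D])
r=least_squares(fp,[.3,0,.4,0,.4,0,.3,0]);print(r.x.round(4),(r.fun*1000).round(1))
```

```text
(0.00289700778639228, (-1, 1, -1, 1, -1, 1, -1), [0.0, -0.0, 180.0])
(1.9320811924864971, (-1, -1, 1, -1, 1, -1, -1), [0.2, -0.0, 178.7])
(2.2438554540664315, (1, 1, 1, 1, -1, 1, -1), [-0.0, 0.7, 174.2])
(2.4317628554144437, (1, -1, 1, 1, -1, 1, -1), [70.9, -0.0, 159.4])
[ 0.2885  0.0637  0.5214 -0.0781  0.4694  0.0121  0.2704 -0.0049] [-2.  29.9  3.3  1.3 21.9 -9.5  6.4  8.6 -4.3 -2.4 -6.4 10.4]
```

```bash
cat >> kin.py <<'E'
SG=np.array([-1,1,-1,1,-1,1,-1])
def fk2(q,p):
    q=np.array(q)*SG
    r=lambda ax,a:Ro.from_euler(ax,a,degrees=True)
    h,y1,L1,o1,y2,L2,o2,y3,L3=p
    R=r("z",q[0]);x=np.array([0,0,h])+R.apply([0,y1,0])
    R=R*r("y",q[1])*r("z",q[2]);x=x+R.apply([o1,y2,L1])
    R=R*r("y",q[3])*r("z",q[4]);x=x+R.apply([o2,y3,L2])
    R=R*r("y",q[5]);R=R*r("z",q[6]);x=x+R.apply([0,0,L3])
    return R*r("z",180),x
def fit():
    f=lambda p:np.concatenate([np.concatenate([fk2(q,p)[1]-x for q,x,e in D])*1000,(p-p0)*W])
    p0=np.array([.365,0,.4,0,0,.4,0,0,.25]);W=np.array([1,5,1,5,5,1,5,5,1])*3
    return least_squares(f,p0)
E
python3 - <<'E'
from kin import *
r=fit();print(r.x.round(4),r.fun.round(1))
E
```

```text
[ 0.2863 -0.016   0.5074 -0.0018 -0.0134  0.4686 -0.0011 -0.0013  0.2399] [ 0.   0.1 -0.1 -0.  -0.   0.  -0.3 -0.2 -0.   0.3  0.1  0.  -0.2 -0.2
  0.3 -0.  -0.2  0.2 -0.  -0.  -0. ]
```

```bash
cat >> kin.py <<'E'
P=fit().x
LO=np.array([-161.28,-22.2,-73.04,3.21,-68.34,10.77,-161.83]);HI=np.array([161.28,115.67,71.86,147.25,248.33,114.83,161.83])
def ik(x,R,n=60,seed=0,m=3):
    rng=np.random.default_rng(seed);out=[]
    R=Ro.from_matrix(R)
    for _ in range(n):
        q0=rng.uniform(LO+m,HI-m)
        def f(q):
            A,y=fk2(q,P);return np.r_[(y-x)*10,(A.inv()*R).as_rotvec(),(q-q0)*1e-6]
        r=least_squares(f,q0,bounds=(LO+m,HI-m),max_nfev=80)
        if np.abs(r.fun[:6]).max()<2e-3: out.append(r.x)
    return np.array(out)
E
cat > t.py <<'E'
from h import *; from kin import *
for nm,g,yaw,tilt,b in [("grasp",[.545,-.198,.085],6.5,37,0),("grasp back",[.545,-.198,.085],6.5,37,.06),("hang",[.62,.085,.19],27,37,0)]:
  for flip in (0,1):
    R=Rtilt(yaw,tilt)
    if flip:R=R@np.diag([-1,-1,1])
    tcp=np.array(g)-(.0539+b)*R[:,2]
    S=ik(tcp,R,25);print(nm,flip,len(S))
    if len(S):
        mg=np.minimum(S-LO,HI-S).min(1);
        for i in np.argsort(-mg)[:5]:print("  ",S[i].round(0),mg[i].round(0))
E
time python3 t.py
```

```text
grasp 0 6
   [ 79.  48. -66. 126. 102.  19.  35.] 7.0
   [ 80.  48. -66. 126. 102.  20.  35.] 7.0
   [ 78.  46. -63. 126. 103.  17.  33.] 6.0
   [ 76.  44. -61. 126. 104.  14.  30.] 3.0
   [ 76.  43. -60. 126. 104.  14.  30.] 3.0
grasp 1 5
   [  78.   46.  -64.  126.  102.   17. -146.] 7.0
   [  78.   45.  -63.  126.  103.   16. -147.] 6.0
   [  81.   50.  -68.  126.  101.   21. -143.] 5.0
   [  77.   45.  -62.  126.  103.   16. -148.] 5.0
   [  76.   43.  -60.  126.  104.   14. -150.] 3.0
grasp back 0 3
   [ 87.  39. -70. 129.  80.  14.  54.] 3.0
   [ 87.  39. -70. 129.  80.  14.  54.] 3.0
   [ 87.  39. -70. 129.  80.  14.  54.] 3.0
grasp back 1 2
   [  87.   39.  -70.  129.   79.   14. -126.] 3.0
   [  87.   39.  -70.  129.   80.   14. -126.] 3.0
hang 0 7
   [ 48.  32. -65. 119.  61.  17.  59.] 6.0
   [ 48.  32. -65. 119.  60.  17.  59.] 6.0
   [ 50.  34. -68. 119.  65.  19.  56.] 5.0
   [ 47.  31. -62. 119.  57.  16.  62.] 5.0
   [ 46.  30. -61. 119.  54.  15.  64.] 4.0
hang 1 15
   [ -6.  17.   2. 121. -63.  16. -10.] 5.0
   [ -8.  17.   4. 121. -64.  16.  -9.] 4.0
   [  46.   30.  -61.  119.   54.   15. -116.] 4.0
   [  45.   30.  -61.  119.   53.   14. -115.] 4.0
   [ -1.  17.  -4. 121. -59.  14. -13.] 4.0
real	0m22.072s
user	0m22.327s
sys	0m0.131s
```

```bash
cat >> kin.py <<'E'
def jac(q):
    R0,x0=fk2(q,P);J=np.zeros((6,7));e=.01
    for i in range(7):
        qq=np.array(q,float);qq[i]+=e;R,x=fk2(qq,P);J[:3,i]=(x-x0)/np.radians(e);J[3:,i]=(R*R0.inv()).as_rotvec()/np.radians(e)
    return J
VM=np.array([108.29,108.29,136.94,136.94,172.46,172.46,172.46])
def step(q,Rc,xc,sub=3,lam=.02,kn=0,qh=None):
    q=np.array(q,float)
    for _ in range(sub):
        R,x=fk2(q,P);err=np.r_[xc-x,(Rc*R.inv()).as_rotvec()];J=jac(q)
        free=np.ones(7,bool)
        for it in range(4):
            Jf=J*free
            A=Jf.T@np.linalg.inv(Jf@Jf.T+lam**2*np.eye(6))
            dq=A@err
            if kn: dq=dq+(np.eye(7)-A@Jf)@(kn*np.radians(qh-q)*free)
            qn=q+np.degrees(dq);bad=((qn<LO)|(qn>HI))&free
            if not bad.any():break
            free&=~bad
        dq=np.degrees(dq);mx=.7*VM/12/sub;s=min(1,(mx/np.maximum(np.abs(dq),1e-9)).min())
        q=np.clip(q+s*dq,LO,HI)
    return q
def simrows(q,rows,Rc=None,xc=None,**k):
    if Rc is None:Rc,xc=fk2(q,P)
    for r in rows:
        Rc=Ro.from_rotvec(np.array(r[:3])*.08)*Rc;xc=xc+np.array(r[3:6])*.025
        q=step(q,Rc,xc,**k)
    return q,Rc,xc
E
cat > t2.py <<'E'
from kin import *
r1=[[-0.31,-0.349,0.958,-0.376,-0.403,-0.08]]*10
r2=[[-0.31,-0.347,0.95,-0.37,-0.4,-0.21]]*10
r3=[[-0.25,-0.15,0.7,0.12,-0.26,-0.54]]*5+[[0]*6]
qh=np.array(D[0][0])
for k in [dict(),dict(lam=.1),dict(kn=.1,qh=qh),dict(kn=.3,qh=qh),dict(kn=.1,qh=(LO+HI)/2)]:
    q,R,x=simrows(D[0][0],r1,**k);print({a:b for a,b in k.items() if a!='qh'},q.round(0),end='')
    q,R,x=simrows(q,r2,R,x,**k);print(q.round(0),end='')
    q,R,x=simrows(q,r3,R,x,**k);print(q.round(0))
for d in D[1:]:print(d[0])
E
python3 t2.py
```

```text
{} [  9.   9.  -4. 118.  10.  33.  42.][ 36.   3. -24. 129. -19.  14. 115.][ 13.  -4. -13. 134. -19.  14. 115.]
{'lam': 0.1} [  9.   9.  -4. 118.  11.  33.  42.][ 47.   7. -28. 130. -33.  12. 134.][ 84.  25. -61. 125. -14.  12. 149.]
{'kn': 0.1} [  8.   9.  -3. 118.  10.  33.  42.][ 36.   3. -24. 129. -19.  14. 115.][ 12.  -3. -10. 133. -19.  14. 115.]
{'kn': 0.3} [  8.   9.  -3. 118.  10.  33.  42.][ 38.   4. -26. 129. -18.  14. 115.][  7.  -3.  -7. 133. -18.  14. 115.]
{'kn': 0.1} [ 26.  10. -23. 117.  17.  34.  36.][ 69.  15. -53. 124.   2.  14. 105.][ 69.  39. -53. 113.  31.  14. 112.]
[8.8, 9.2, -3.8, 117.6, 10.3, 33.3, 42.2]
[47.4, 7.7, -26.3, 130.7, -38.1, 13.3, 136.1]
[66.2, 20.7, -42.1, 127, -38.8, 10.8, 161.3]
```

```bash
cat > t3.py <<'E'
from h import *; from kin import *
for tilt in (33,35,37):
  for nm,g,yaw in [("grasp",[.545,-.198,.085],6.5),("lift",[.545,-.198,.20],6.5),("lift27",[.56,-.1,.21],27),("prehang",[.585,.068,.205],27),("hang",[.62,.085,.16],27)]:
    R=Rtilt(yaw,tilt);tcp=np.array(g)-.0539*R[:,2]
    S=ik(tcp,R,30,m=1)
    if len(S):
        mg=np.minimum(S-LO,HI-S).min(1);
        print(tilt,nm,len(S))
        for i in np.argsort(-mg)[:12:4]:print("  ",S[i].round(0),mg[i].round(0))
E
python3 t3.py
```

```text
33 grasp 8
   [ 76.  44. -62. 124.  86.  18.  47.] 8.0
   [ 71.  39. -56. 125.  83.  13.  48.] 2.0
33 lift 17
   [ 47.  15. -24. 122. -33.  19. 151.] 8.0
   [ 59.  17. -38. 121. -21.  18. 139.] 7.0
   [ 84.  31. -72. 121.  40.  22.  86.] 1.0
33 lift27 16
   [ 71.  24. -62. 119.  -1.  23. 134.] 11.0
   [ 54.  17. -40. 120. -28.  25. 157.] 5.0
   [ 49.  16. -34. 120. -32.  26. 161.] 1.0
33 prehang 17
   [ -5.  13.   2. 122. -43.  19. 152.] 9.0
   [-13.  13.  11. 123. -48.  21. 156.] 6.0
   [ 26.  15. -33. 121. -16.  16. 127.] 5.0
33 hang 16
   [ 45.  36. -63. 118.  63.  21.  58.] 10.0
   [ 36.  29. -50. 118.  43.  14.  74.] 3.0
   [ 34.  28. -48. 118.  37.  13.  78.] 2.0
35 grasp 9
   [ 76.  44. -62. 125.  94.  17.  40.] 6.0
   [ 73.  41. -58. 125.  94.  13.  38.] 2.0
   [ 73.  40. -57. 125.  94.  12.  37.] 1.0
35 lift 17
   [ 51.  15. -29. 123. -38.  17. 156.] 6.0
   [ 73.  21. -55. 122.  -1.  14. 123.] 4.0
   [ 84.  30. -71. 122.  38.  18.  87.] 2.0
35 lift27 15
   [ 72.  25. -63. 120.  -5.  21. 138.] 10.0
   [ 60.  18. -46. 120. -28.  23. 159.] 3.0
   [ 57.  18. -44. 121. -31.  24. 
[... 317 characters left out ...]
.  47. -66. 126. 102.  19.  35.] 8.0
   [ 75.  42. -59. 126. 105.  13.  29.] 2.0
   [ 74.  42. -58. 126. 106.  12.  27.] 1.0
37 lift 15
   [ 60.  16. -38. 124. -39.  14. 158.] 4.0
   [ 59.  16. -37. 124. -40.  15. 159.] 3.0
   [ 80.  25. -62. 123.  13.  12. 110.] 2.0
37 lift27 16
   [ 72.  24. -61. 121. -14.  20. 147.] 9.0
   [ 67.  21. -54. 121. -25.  21. 157.] 5.0
   [ 64.  20. -51. 121. -29.  21. 161.] 1.0
37 prehang 16
   [ 14.  13. -18. 124. -49.  14. 159.] 3.0
   [ 56.  29. -70. 123.  52.  16.  67.] 3.0
   [ 22.  14. -27. 124. -41.  12. 152.] 2.0
37 hang 9
   [ 48.  37. -65. 120.  77.  18.  46.] 8.0
   [ 51.  41. -70. 120.  81.  23.  44.] 3.0
   [ 42.  31. -56. 120.  66.  12.  53.] 1.0
```

```bash
cat > t4.py <<'E'
from kin import *
exec(open("t2.py").read().split("qh=")[0])
for lam in (.03,.05,.07,.1,.14):
  for sub in (1,3,8):
    k=dict(lam=lam,sub=sub);print(lam,sub,end='')
    q,R,x=simrows(D[0][0],r1,**k);
    q,R,x=simrows(q,r2,R,x,**k);print(q.round(0),end='')
    q,R,x=simrows(q,r3,R,x,**k);print(q.round(0))
E
python3 t4.py
```

```text
0.03 1[ 37.   4. -25. 129. -17.  13. 114.][ 10.  -2.  -8. 132. -17.  13. 114.]
0.03 3[ 38.   4. -25. 129. -18.  14. 115.][ 11.  -6. -13. 136. -18.  14. 115.]
0.03 8[ 38.   4. -26. 129. -18.  14. 115.][ 12.  -8. -15. 137. -18.  14. 115.]
0.05 1[ 45.   6. -27. 129. -27.  14. 123.][ 36.  17. -27. 118.  -5.  14. 123.]
0.05 3[ 48.   7. -29. 130. -28.  13. 125.][ 40.  20. -29. 117.  -4.  13. 125.]
0.05 8[ 48.   7. -29. 130. -28.  13. 125.][ 40.  20. -29. 117.  -4.  13. 125.]
0.07 1[ 46.   6. -28. 129. -25.  14. 122.][ 69.  23. -51. 120.  -5.  14. 134.]
0.07 3[ 48.   7. -30. 129. -29.  13. 128.][ 74.  24. -53. 122. -11.  13. 141.]
0.07 8[ 48.   7. -30. 130. -30.  13. 129.][ 73.  24. -53. 122. -12.  13. 143.]
0.1 1[ 43.   6. -26. 129. -30.  13. 130.][ 79.  21. -59. 124. -12.  13. 140.]
0.1 3[ 47.   7. -28. 130. -33.  12. 134.][ 84.  25. -61. 125. -14.  12. 149.]
0.1 8[ 48.   8. -30. 130. -33.  12. 135.][ 86.  27. -61. 125. -15.  12. 153.]
0.14 1[ 42.   6. -27. 129. -24.  12. 125.][ 77.  24. -56. 124. -17.  12. 151.]
0.14 3[ 48.   8. -31. 129. -30.  11. 133.][ 86.  29. -60. 125. -14.  11. 156.]
0.14 8[ 50.   9. -32. 129. -31.  12. 135.][ 88.  30. -61. 125. -14.  12. 158.]
```

```bash
cat > t5.py <<'E'
from h import *; from kin import *
import sys
qc=get_obs()["q"];print("now",qc.round(1))
R=Rtilt(6.5,38);g=np.array([.545,-.198,.085]);
tg=g-(.0539+.005)*R[:,2]
S=ik(tg,R,30,m=2,seed=1);mg=np.minimum(S-LO,HI-S).min(1);S=S[np.argsort(-mg)];print("grasp",S[:3].round(0).tolist())
qg=S[0]
R1,x1=fk2(qg,P);xp=x1-.07*R1.as_matrix()[:,2]
def track(q,Rt,xt,n,show=1,lam=.08):
    R0,x0=fk2(q,P);rv=(Rt*R0.inv()).as_rotvec();n=int(max(n,np.ceil(np.abs(rv).max()/.08),np.ceil(np.abs(xt-x0).max()/.025)))
    q,Rc,xc=simrows(q,[np.r_[rv/.08/n,(xt-x0)/.025/n]]*n+[[0]*6],lam=lam)
    Rf,xf=fk2(q,P)
    if show:print(n,"rv",(rv/.08).round(2),"d",((xt-x0)/.025).round(2),"->",q.round(0),"err",np.abs(xf-xt).max().round(3),(Rf.inv()*Rt).magnitude().round(3))
    return q
for qm in ([60,30,-55,105,90,45,30],[70,40,-60,110,110,40,20],[60,25,-50,115,60,45,60],[70,35,-62,115,90,35,40]):
    Rm,xm=fk2(qm,P);print("via",qm,xm.round(3),Rm.as_matrix()[:,2].round(2),Rm.as_matrix()[:,0].round(2))
    q=track(qc,Rm,xm,10);q2=track(q,R1,xp,10);track(q2,R1,x1,6)
    track(q,R1,x1,10)
E
python3 t5.py
```

```text
now [ 65.9  20.3 -41.9 127.2 -39.4  10.8 161.5]
grasp [[79.0, 45.0, -64.0, 127.0, 106.0, 16.0, 30.0], [82.0, 49.0, -68.0, 127.0, 104.0, 20.0, 35.0], [79.0, 45.0, -63.0, 127.0, 106.0, 16.0, 30.0]]
via [60, 30, -55, 105, 90, 45, 30] [ 0.635 -0.333  0.333] [ 0.51 -0.57 -0.64] [ 0.37  0.82 -0.44]Traceback (most recent call last):
  File "t5.py", line 17, in <module>
    q=track(qc,Rm,xm,10);q2=track(q,R1,xp,10);track(q2,R1,x1,6)
  File "t5.py", line 13, in track
    if show:print(n,"rv",(rv/.08).round(2),"d",((xt-x0)/.025).round(2),"->",q.round(0),"err",np.abs(xf-xt).max().round(3),(Rf.inv()*Rt).magnitude().round(3))
                                                                                                                          ^^^^^^^^^^^^^^^^^^^^^^^^^^^^^^^
AttributeError: 'float' object has no attribute 'round'
```

```bash
sed -i 's/(Rf.inv()\*Rt).magnitude().round(3)/round(float((Rf.inv()*Rt).magnitude()),3)/' t5.py; python3 t5.py
```

```text
now [ 65.9  20.3 -41.9 127.2 -39.4  10.8 161.5]
grasp [[79.0, 45.0, -64.0, 127.0, 106.0, 16.0, 30.0], [82.0, 49.0, -68.0, 127.0, 104.0, 20.0, 35.0], [79.0, 45.0, -63.0, 127.0, 106.0, 16.0, 30.0]]
via [60, 30, -55, 105, 90, 45, 30] [ 0.635 -0.333  0.333] [ 0.51 -0.57 -0.64] [ 0.37  0.82 -0.44]
10 rv [-6.25 -0.97 -5.94] d [ 6.19 -5.02  5.26] -> [ -4.  18.  34. 111. -15.  11. 120.] err 0.044 0.197
10 rv [4.11 0.16 4.56] d [-5.02  5.33 -5.55] -> [ 61.  17. -38. 126. -38.  11. 158.] err 0.044 0.055
6 rv [ 0.4  -0.28  0.48] d [ 0.42  0.39 -3.96] -> [ 63.  25. -39. 122. -36.  11. 162.] err 0.061 0.038
10 rv [4.11 0.16 4.56] d [-3.3   5.53 -7.76] -> [ 56.  23. -34. 121. -35.  11. 156.] err 0.073 0.039
via [70, 40, -60, 110, 110, 40, 20] [ 0.615 -0.372  0.253] [ 0.59 -0.5  -0.63] [ 0.33  0.87 -0.38]
10 rv [-5.42 -1.84 -5.15] d [ 5.39 -6.57  2.07] -> [ -3.  24.  38. 108. -58.  11. 162.] err 0.055 0.112
10 rv [4.1  0.67 4.63] d [-5.81  6.81 -4.85] -> [ 62.  17. -38. 126. -41.  11. 162.] err 0.041 0.048
6 rv [ 0.35 -0.22  0.44] d [ 0.45  0.56 -3.83] -> [ 63.  25. -39. 122. -37.  11. 162.] err 0.
[... 436 characters left out ...]
0.43] d [ 0.71  0.27 -3.72] -> [ 63.  25. -39. 122. -35.  12. 160.] err 0.065 0.041
10 rv [ 4.75 -4.87  3.43] d [ 0.29  3.33 -4.04] -> [ 57.  23. -35. 121. -29.  12. 151.] err 0.074 0.057
via [70, 35, -62, 115, 90, 35, 40] [ 0.579 -0.29   0.235] [ 0.53 -0.34 -0.77] [ 0.09  0.93 -0.35]
10 rv [-4.73  0.17 -2.44] d [ 3.93 -3.27  1.34] -> [ -3.  21.  31. 115. -39.  11. 150.] err 0.022 0.039
10 rv [ 4.02 -0.87  2.52] d [-4.48  3.71 -2.83] -> [ 62.  17. -39. 126. -40.  11. 161.] err 0.036 0.044
6 rv [ 0.35 -0.34  0.26] d [ 0.59  0.34 -3.63] -> [ 63.  25. -39. 122. -36.  11. 161.] err 0.061 0.038
10 rv [ 4.02 -0.87  2.52] d [-2.77  3.9  -5.03] -> [ 61.  25. -38. 122. -36.  11. 160.] err 0.063 0.038
```

```bash
cat > t6.py <<'E'
import sys
exec(open("t5.py").read().split("for qm in")[0])
rng=np.random.default_rng(int(sys.argv[1]))
import time
t0=time.time();best=[]
while time.time()-t0<150:
    yaw=rng.uniform(20,100);x0=np.array([rng.uniform(.45,.62),rng.uniform(-.3,-.05),rng.uniform(.25,.36)])
    Rv=Ro.from_matrix(Rtilt(yaw-90,rng.uniform(-10,10)))
    qm=np.array([rng.uniform(40,90),rng.uniform(15,45),rng.uniform(-70,-30),rng.uniform(95,125),rng.uniform(40,130),rng.uniform(30,60),rng.uniform(0,80)])
    Rm,xm=fk2(qm,P)
    if xm[2]<.2 or xm[2]>.45 or xm[0]<.4: continue
    qa=track(qc,Rv,x0,8,0);q=track(qa,Rm,xm,10,0)
    mid=q
    q=track(q,R1,xp,8,0);qq=track(q,R1,x1,6,0);Rf,xf=fk2(qq,P)
    e=np.linalg.norm(xf-x1)+.1*(Rf.inv()*R1).magnitude()
    best.append((e,yaw,x0,Rv.as_matrix()[:,2],qm,xm,qa,mid,q,qq))
best.sort(key=lambda t:t[0])
print(len(best))
for b in best[:5]:print(round(b[0],4),round(b[1]),*[np.round(v,2 if np.abs(v).max()<2 else 0).tolist() for v in b[2:]])
E
for i in 1 2 3 4; do python3 t6.py $i > o$i & done; wait; grep -h -v now o? | grep -v grasp; nproc
```

```text
212
0.0 89 [0.58, -0.06, 0.33] [0.08, -0.0, -1.0] [49.0, 32.0, -67.0, 123.0, 112.0, 46.0, 67.0] [0.62, -0.05, 0.27] [14.0, 17.0, -13.0, 99.0, 4.0, 59.0, 90.0] [-3.0, 15.0, -3.0, 123.0, 109.0, 21.0, 52.0] [75.0, 31.0, -62.0, 131.0, 110.0, 12.0, 23.0] [75.0, 41.0, -58.0, 127.0, 111.0, 11.0, 22.0]
0.0 75 [0.53, -0.21, 0.28] [0.06, -0.02, -1.0] [48.0, 38.0, -59.0, 112.0, 123.0, 48.0, 70.0] [0.71, -0.14, 0.29] [21.0, 18.0, -3.0, 104.0, 1.0, 54.0, 92.0] [-3.0, 23.0, 7.0, 113.0, 127.0, 23.0, 41.0] [78.0, 33.0, -62.0, 131.0, 111.0, 11.0, 21.0] [75.0, 41.0, -58.0, 127.0, 112.0, 11.0, 22.0]
0.0 27 [0.53, -0.16, 0.31] [-0.07, 0.15, -0.99] [79.0, 37.0, -58.0, 109.0, 107.0, 55.0, 20.0] [0.49, -0.52, 0.29] [14.0, 19.0, 3.0, 99.0, -8.0, 69.0, 47.0] [2.0, 29.0, 41.0, 111.0, 88.0, 13.0, 9.0] [78.0, 32.0, -60.0, 130.0, 106.0, 11.0, 21.0] [76.0, 41.0, -59.0, 127.0, 111.0, 11.0, 23.0]
0.0 51 [0.6, -0.22, 0.3] [-0.01, 0.0, -1.0] [56.0, 39.0, -68.0, 102.0, 114.0, 48.0, 41.0] [0.75, -0.22, 0.39] [13.0, 26.0, 6.0, 91.0, -3.0, 64.0, 70.0] [-12.0, 22.0, 25.0, 101.0, 90.0, 13.0, 32.0] [59.0, 27.0, -49.0, 125.0
[... 1474 characters left out ...]
.0, -48.0, 124.0, 92.0, 11.0, 24.0] [76.0, 42.0, -59.0, 127.0, 111.0, 11.0, 23.0]
0.0 72 [0.48, -0.14, 0.33] [0.15, -0.05, -0.99] [60.0, 24.0, -47.0, 115.0, 123.0, 48.0, 35.0] [0.59, -0.38, 0.38] [26.0, 6.0, -14.0, 112.0, 3.0, 53.0, 82.0] [22.0, 17.0, -2.0, 116.0, 125.0, 36.0, 22.0] [85.0, 36.0, -67.0, 132.0, 101.0, 11.0, 31.0] [79.0, 45.0, -64.0, 127.0, 106.0, 16.0, 30.0]
this script no longer has the robot
4Exception ignored in: <_io.TextIOWrapper mode='rw' encoding='UTF-8'>
Traceback (most recent call last):
BrokenPipeError: [Errno 32] Broken pipe
Exception ignored in: <_io.TextIOWrapper mode='rw' encoding='UTF-8'>
Traceback (most recent call last):
BrokenPipeError: [Errno 32] Broken pipe
```

```bash
cat > t7.py <<'E'
exec(open("t5.py").read().split("for qm in")[0])
print(get_obs()["clock"],get_obs()["wrist_force"].round(1))
V0=(Ro.from_matrix(Rtilt(-18,9)),np.array([.48,-.14,.33]))
V1=fk2([60,24,-47,115,123,48,35],P);print("V1",V1[1].round(3),V1[0].as_matrix().round(2).tolist())
V2=(R1,xp);V3=(R1,x1)
import sys
q=qc
for V in [V0,V1,V2,V3][int(sys.argv[1]):]: q=track(q,V[0],V[1],8)
for n in [[150,320],[120,250],[272,305]]:print(plane("scene",n,.06).round(2))
E
python3 t7.py 0
```

```text
now [ 65.9  20.3 -41.9 127.2 -39.4  10.8 161.5]
grasp [[79.0, 45.0, -64.0, 127.0, 106.0, 16.0, 30.0], [82.0, 49.0, -68.0, 127.0, 104.0, 20.0, 35.0], [79.0, 45.0, -63.0, 127.0, 106.0, 16.0, 30.0]]
2.6167 [1.1 0.4 0.1]
V1 [ 0.588 -0.379  0.371] [[0.05, 0.8, 0.59], [0.44, 0.51, -0.74], [-0.9, 0.3, -0.32]]
8 rv [ 0.32  5.75 -4.98] d [-0.02  2.72  5.15] -> [ 26.   6. -15. 112.   3.  52.  82.] err 0.0 0.0
15 rv [-14.72  -3.48   6.21] d [ 4.32 -9.54  1.63] -> [ 22.  17.  -1. 116. 125.  36.  21.] err 0.0 0.0
14 rv [13.96  0.83  2.05] d [-4.87  6.86 -7.37] -> [ 83.  36. -66. 131. 105.  13.  27.] err 0.015 0.058
8 rv [0.68 0.19 0.19] d [ 1.31 -0.17 -1.59] -> [ 78.  44. -62. 127. 107.  14.  28.] err 0.0 0.0
[[ 0.64 -0.46  0.06]]
[[ 0.41 -0.44  0.06]]
[[ 0.78 -0.19  0.06]]
```

```bash
python3 -m jog '[[[0.04,0.72,-0.62,0,0.34,0.64,0],[0.04,0.72,-0.62,0,0.34,0.64,0],[0.04,0.72,-0.62,0,0.34,0.64,0],[0.04,0.72,-0.62,0,0.34,0.64,0],[0.04,0.72,-0.62,0,0.34,0.64,0],[0.04,0.72,-0.62,0,0.34,0.64,0],[0.04,0.72,-0.62,0,0.34,0.64,0],[0.04,0.72,-0.62,0,0.34,0.64,0]]]'; python3 t7.py 1
```

```text
clock: 3.28
ee_pos: [0.4808, -0.1538, 0.2936]
ee_rot: [164.9, -1.8, 78.4]
wrist_force: [0.7, 0.4, 0.2]
finger_gap: 0.0852
now [ 24.2   6.8  -9.3 117.8  -2.4  40.5  94.9]
grasp [[79.0, 45.0, -64.0, 127.0, 106.0, 16.0, 30.0], [82.0, 49.0, -68.0, 127.0, 104.0, 20.0, 35.0], [79.0, 45.0, -63.0, 127.0, 106.0, 16.0, 30.0]]
3.2833 [0.7 0.4 0.2]
V1 [ 0.588 -0.379  0.371] [[0.05, 0.8, 0.59], [0.44, 0.51, -0.74], [-0.9, 0.3, -0.32]]
15 rv [-14.77  -3.08   4.17] d [ 4.3  -9.    3.08] -> [ 15.  17.   7. 117. 125.  34.  19.] err 0.0 0.0
14 rv [13.96  0.83  2.05] d [-4.87  6.86 -7.37] -> [ 77.  31. -60. 131. 117.  11.  13.] err 0.02 0.116
8 rv [1.39 0.23 0.34] d [ 0.9  -0.06 -1.71] -> [ 75.  41. -58. 127. 113.  11.  20.] err 0.001 0.0
[[ 0.64 -0.46  0.06]]
[[ 0.41 -0.44  0.06]]
[[ 0.78 -0.19  0.06]]
```

```bash
python3 -m jog '[[[0,0.6,-0.5,0,0.18,0.48,0],[0,0.6,-0.5,0,0.18,0.48,0],[0,0.6,-0.5,0,0.18,0.48,0],[0,0,0,0,0,0,0]]]'; python3 t7.py 1
```

```text
clock: 3.62
ee_pos: [0.4823, -0.1396, 0.3307]
ee_rot: [172.7, 0.2, 71.5]
wrist_force: [0.6, 0.7, -0.2]
finger_gap: 0.0853
now [ 20.7   6.9  -9.2 111.5   2.7  54.5  81.7]
grasp [[79.0, 45.0, -64.0, 127.0, 106.0, 16.0, 30.0], [82.0, 49.0, -68.0, 127.0, 104.0, 20.0, 35.0], [79.0, 45.0, -63.0, 127.0, 106.0, 16.0, 30.0]]
3.6167 [ 0.6  0.7 -0.2]
V1 [ 0.588 -0.379  0.371] [[0.05, 0.8, 0.59], [0.44, 0.51, -0.74], [-0.9, 0.3, -0.32]]
15 rv [-14.72  -3.76   6.51] d [ 4.28 -9.57  1.6 ] -> [ 18.  17.   4. 116. 125.  35.  20.] err 0.0 0.0
14 rv [13.96  0.83  2.05] d [-4.88  6.85 -7.38] -> [ 79.  33. -62. 131. 113.  12.  18.] err 0.017 0.097
8 rv [1.16 0.22 0.29] d [ 1.03 -0.09 -1.67] -> [ 75.  41. -58. 127. 112.  11.  21.] err 0.0 0.0
[[ 0.64 -0.46  0.06]]
[[ 0.41 -0.44  0.06]]
[[ 0.78 -0.19  0.06]]
```

```bash
cat > t8.py <<'E'
import sys,time
exec(open("t5.py").read().split("for qm in")[0])
C=np.array([.545,-.198])
pl=np.array([[s*.057,y,z] for s in(-1,0,1) for y in(-.011,.011) for z in (.073,.03,0)if not(s==0 and z>0)]+[[a*.04,b*.042,z] for a in(-1,1) for b in(-1,1) for z in(0,-.08)]+[[0,-.1,-.05]])
def clr(q):
    R,x=fk2(q,P);w=x+R.apply(pl);dz=np.maximum(w[:,2]-.2,0);h=np.hypot(w[:,0]-C[0],w[:,1]-C[1])
    return np.hypot(np.maximum(h-.027,0),dz).min(), w[:,2].min()
def trackc(q,Rt,xt,n,lam=.08):
    R0,x0=fk2(q,P);rv=(Rt*R0.inv()).as_rotvec();n=int(max(n,np.ceil(np.abs(rv).max()/.08),np.ceil(np.abs(xt-x0).max()/.025)))
    r=[np.r_[rv/.08/n,(xt-x0)/.025/n]];Rc,xc=R0,x0;c=9;zz=9;mm=99
    for i in range(n+1):
        q,Rc,xc=simrows(q,r if i<n else [[0]*6],Rc,xc,lam=lam);a,b=clr(q);c=min(c,a);zz=min(zz,b);mm=min(mm,(np.minimum(q-LO,HI-q)).min())
    return q,c,zz,mm
rng=np.random.default_rng(int(sys.argv[1]));t0=time.time();best=[]
while time.time()-t0<330:
    qm=np.array([rng.uniform(40,95),rng.uniform(5,45),rng.uniform(-70,-10),rng.uniform(95,128),rng.uniform(40,130),rng.uniform(25,60),rng.uniform(0,80)])
    Rm,xm=fk2(qm,P)
    if xm[2]<.22 or xm[2]>.45 or xm[0]<.35: continue
    q1,c1,z1,m1=trackc(qc,Rm,xm,8)
    if c1<.02 or z1<.17:continue
    q2,c2,z2,m2=trackc(q1,R1,xp,8)
    if c2<.008:continue
    q3,c3,z3,m3=trackc(q2,R1,x1,6);Rf,xf=fk2(q3,P);e=np.linalg.norm(xf-x1)+.1*(Rf.inv()*R1).magnitude()
    mg=np.minimum(q3-LO,HI-q3).min()
    best.append((-mg+1000*e,e,c1,c2,z1,z2,m1,m2,qm,xm,q1,q2,q3))
best.sort(key=lambda t:t[0]);print(len(best))
for b in best[:6]:print(*[np.round(v,3).tolist() for v in b[:8]],*[np.round(v,2 if np.abs(v).max()<2 else 0).tolist() for v in b[8:]])
E
timeout 570 python3 t8.py 5
```

```text
now [ 20.7   6.9  -9.2 111.5   2.7  54.5  81.7]
grasp [[79.0, 45.0, -64.0, 127.0, 106.0, 16.0, 30.0], [82.0, 49.0, -68.0, 127.0, 104.0, 20.0, 35.0], [79.0, 45.0, -63.0, 127.0, 106.0, 16.0, 30.0]]
147
-6.922 0.0 0.073 0.013 0.257 0.117 17.345 0.165 [41.0, 9.0, -41.0, 122.0, 114.0, 32.0, 66.0] [0.6, -0.16, 0.4] [12.0, 6.0, -9.0, 123.0, 115.0, 28.0, 62.0] [89.0, 37.0, -70.0, 131.0, 82.0, 12.0, 51.0] [80.0, 47.0, -66.0, 127.0, 105.0, 18.0, 32.0]
-6.85 0.0 0.07 0.014 0.257 0.116 9.621 0.86 [49.0, 23.0, -57.0, 112.0, 111.0, 35.0, 76.0] [0.69, -0.13, 0.38] [9.0, 14.0, -7.0, 114.0, 113.0, 21.0, 62.0] [89.0, 37.0, -70.0, 131.0, 83.0, 12.0, 50.0] [80.0, 47.0, -66.0, 127.0, 104.0, 18.0, 33.0]
-6.606 0.0 0.058 0.016 0.254 0.118 2.797 0.317 [55.0, 33.0, -55.0, 104.0, 99.0, 32.0, 10.0] [0.71, -0.23, 0.32] [17.0, 21.0, -6.0, 102.0, 61.0, 14.0, 32.0] [89.0, 37.0, -71.0, 130.0, 80.0, 12.0, 53.0] [80.0, 47.0, -65.0, 127.0, 105.0, 17.0, 32.0]
-6.422 0.0 0.062 0.02 0.246 0.119 1.103 0.617 [65.0, 38.0, -69.0, 113.0, 124.0, 32.0, 32.0] [0.69, -0.19, 0.32] [32.0, 16.0, -26.0, 108.0, 81.0, 12.0, 50.0] [90.0, 38.0, -72.0, 130.0, 78.0, 13.0, 56.0] [80.0, 47.0, -65.0, 127.0, 105.0, 17.0, 32.0]
-6.387 0.0 0.053 0.016 0.2 0.12 2.148 0.092 [63.0, 34.0, -67.0, 121.0, 119.0, 28.0, 59.0] [0.63, -0.13, 0.27] [42.0, 18.0, -40.0, 118.0, 104.0, 13.0, 59.0] [90.0, 37.0, -72.0, 130.0, 77.0, 12.0, 57.0] [80.0, 47.0, -65.0, 127.0, 105.0, 17.0, 32.0]
-6.371 0.0 0.059 0.014 0.257 0.12 0.17 0.17 [54.0, 40.0, -70.0, 105.0, 101.0, 34.0, 25.0] [0.74, -0.09, 0.33] [20.0, 21.0, -20.0, 102.0, 55.0, 11.0, 52.0] [90.0, 37.0, -71.0, 130.0, 76.0, 12.0, 57.0] [80.0, 47.0, -65.0, 127.0, 105.0, 17.0, 32.0]
```

```bash
cat > t9.py <<'E'
import sys
exec(open("t8.py").read().split("rng=")[0])
print(get_obs()["clock"])
V1=fk2([41,9,-41,122,114,32,66],P);q=qc
for V in [V1,(R1,xp),(R1,x1)][int(sys.argv[1]):]:
    track(q,V[0],V[1],8);q,c,z,m=trackc(q,V[0],V[1],8);print("clear",round(c,3),round(z,3),"margin",round(m,1))
E
python3 t9.py 0
```

```text
now [ 20.7   6.9  -9.2 111.5   2.7  54.5  81.7]
grasp [[79.0, 45.0, -64.0, 127.0, 106.0, 16.0, 30.0], [82.0, 49.0, -68.0, 127.0, 104.0, 20.0, 35.0], [79.0, 45.0, -63.0, 127.0, 106.0, 16.0, 30.0]]
3.6167
17 rv [-15.65  -2.81  16.2 ] d [ 4.9  -0.66  2.62] -> [ 12.   6.  -9. 123. 115.  28.  62.] err 0.0 0.0
clear 0.072 0.257 margin 17.1
18 rv [17.12  0.8  -7.15] d [-5.5  -2.05 -8.39] -> [ 88.  37. -70. 131.  82.  11.  51.] err 0.006 0.003
clear 0.013 0.116 margin 0.0
8 rv [0.02 0.03 0.02] d [ 1.7   0.04 -1.97] -> [ 80.  47. -66. 127. 105.  18.  32.] err 0.0 0.0
clear 0.001 0.067 margin 0.2
```

```bash
python3 -m jog '[[[-0.9,-0.16,0.94,0.28,-0.04,0.15,0],[-0.9,-0.16,0.94,0.28,-0.04,0.15,0],[-0.9,-0.16,0.94,0.28,-0.04,0.15,0],[-0.9,-0.16,0.94,0.28,-0.04,0.15,0],[-0.9,-0.16,0.94,0.28,-0.04,0.15,0],[-0.9,-0.16,0.94,0.28,-0.04,0.15,0],[-0.9,-0.16,0.94,0.28,-0.04,0.15,0],[-0.9,-0.16,0.94,0.28,-0.04,0.15,0],[-0.9,-0.16,0.94,0.28,-0.04,0.15,0],[-0.9,-0.16,0.94,0.28,-0.04,0.15,0]]]';python3 t9.py 0
```

```text
clock: 4.45
ee_pos: [0.5509, -0.1507, 0.3653]
ee_rot: [167.6, 41.0, 115.0]
wrist_force: [0.1, -0.3, 0.7]
finger_gap: 0.0855
now [ 11.3   5.4 -11.3 116.8  53.7  38.6  82.2]
grasp [[79.0, 45.0, -64.0, 127.0, 106.0, 16.0, 30.0], [82.0, 49.0, -68.0, 127.0, 104.0, 20.0, 35.0], [79.0, 45.0, -63.0, 127.0, 106.0, 16.0, 30.0]]
4.45
8 rv [-6.58 -1.26  6.77] d [ 2.09 -0.17  1.18] -> [ 12.   6.  -9. 123. 115.  28.  62.] err 0.0 0.0
clear 0.08 0.278 margin 17.1
18 rv [17.12  0.8  -7.15] d [-5.5  -2.05 -8.39] -> [ 89.  37. -71. 131.  82.  12.  51.] err 0.005 0.003
clear 0.017 0.117 margin 1.3
8 rv [0.02 0.03 0.02] d [ 1.7   0.05 -1.99] -> [ 80.  47. -66. 127. 104.  18.  33.] err 0.0 0.0
clear 0.001 0.067 margin 0.8
```

```bash
python3 -m jog '[[[-0.9,-0.18,0.92,0.29,-0.03,0.16,0],[-0.9,-0.18,0.92,0.29,-0.03,0.16,0],[-0.9,-0.18,0.92,0.29,-0.03,0.16,0],[-0.9,-0.18,0.92,0.29,-0.03,0.16,0],[-0.9,-0.18,0.92,0.29,-0.03,0.16,0],[-0.9,-0.18,0.92,0.29,-0.03,0.16,0],[-0.9,-0.18,0.92,0.29,-0.03,0.16,0],[0,0,0,0,0,0,0]]]';python3 t9.py 1
```

```text
clock: 5.12
ee_pos: [0.6012, -0.1567, 0.3927]
ee_rot: [-160.6, 63.4, 171.0]
wrist_force: [-0.5, -1.4, -0.9]
finger_gap: 0.0854
now [ 10.8   6.5  -8.9 122.6 112.3  28.4  62.5]
grasp [[79.0, 45.0, -64.0, 127.0, 106.0, 16.0, 30.0], [82.0, 49.0, -68.0, 127.0, 104.0, 20.0, 35.0], [79.0, 45.0, -63.0, 127.0, 106.0, 16.0, 30.0]]
5.1167
17 rv [16.84  0.65 -6.85] d [-5.47 -2.02 -8.33] -> [ 86.  35. -69. 131.  88.  12.  45.] err 0.009 0.04
clear 0.015 0.117 margin 1.0
8 rv [ 0.48  0.07 -0.12] d [ 1.36 -0.18 -2.07] -> [ 80.  47. -66. 127. 105.  18.  32.] err 0.0 0.0
clear 0.001 0.067 margin 1.3
```

```bash
python3 -m jog '[[[0.9,0.035,-0.366,-0.29,-0.108,-0.44,0],[0.9,0.035,-0.366,-0.29,-0.108,-0.44,0],[0.9,0.035,-0.366,-0.29,-0.108,-0.44,0],[0.9,0.035,-0.366,-0.29,-0.108,-0.44,0],[0.9,0.035,-0.366,-0.29,-0.108,-0.44,0],[0.9,0.035,-0.366,-0.29,-0.108,-0.44,0],[0.9,0.035,-0.366,-0.29,-0.108,-0.44,0],[0.9,0.035,-0.366,-0.29,-0.108,-0.44,0],[0.9,0.035,-0.366,-0.29,-0.108,-0.44,0],[0.9,0.035,-0.366,-0.29,-0.108,-0.44,0]]]';python3 t9.py 1
```

```text
clock: 5.95
ee_pos: [0.5373, -0.18, 0.2944]
ee_rot: [153.0, 38.9, 117.3]
wrist_force: [-0.1, -0.8, 0.1]
finger_gap: 0.0853
now [ 30.8   7.9 -20.  126.9  90.6  10.9  53.1]
grasp [[79.0, 45.0, -64.0, 127.0, 106.0, 16.0, 30.0], [82.0, 49.0, -68.0, 127.0, 104.0, 20.0, 35.0], [79.0, 45.0, -63.0, 127.0, 106.0, 16.0, 30.0]]
5.95
9 rv [ 8.79  0.26 -3.54] d [-2.91 -1.11 -4.37] -> [ 89.  37. -71. 130.  79.  12.  55.] err 0.003 0.001
clear 0.015 0.118 margin 0.2
8 rv [0.01 0.01 0.01] d [ 1.7   0.12 -2.1 ] -> [ 80.  47. -65. 127. 105.  17.  32.] err 0.0 0.0
clear 0.001 0.067 margin 0.0
```

```bash
python3 -m jog '[[[0.75,0.022,-0.3,-0.25,-0.095,-0.37,0],[0.75,0.022,-0.3,-0.25,-0.095,-0.37,0],[0.75,0.022,-0.3,-0.25,-0.095,-0.37,0],[0.75,0.022,-0.3,-0.25,-0.095,-0.37,0],[0.75,0.022,-0.3,-0.25,-0.095,-0.37,0],[0.75,0.022,-0.3,-0.25,-0.095,-0.37,0]]]';python3 t9.py 1
```

```text
clock: 6.45
ee_pos: [0.5115, -0.1904, 0.2533]
ee_rot: [147.4, 25.7, 108.6]
wrist_force: [0.8, -0.7, -0.8]
finger_gap: 0.0856
now [ 68.5  16.3 -55.9 127.9  83.8  11.3  55.6]
grasp [[79.0, 45.0, -64.0, 127.0, 106.0, 16.0, 30.0], [82.0, 49.0, -68.0, 127.0, 104.0, 20.0, 35.0], [79.0, 45.0, -63.0, 127.0, 106.0, 16.0, 30.0]]
6.45
8 rv [ 5.72  0.09 -2.34] d [-1.85 -0.68 -2.74] -> [ 89.  36. -71. 130.  75.  11.  58.] err 0.0 0.0
clear 0.017 0.122 margin 0.1
8 rv [0. 0. 0.] d [ 1.71  0.19 -2.2 ] -> [ 80.  47. -65. 127. 105.  17.  32.] err 0.0 0.0
clear 0.001 0.067 margin 0.1
```

```bash
python3 -m jog '[[[0.71,0.011,-0.29,-0.23,-0.085,-0.34,0],[0.71,0.011,-0.29,-0.23,-0.085,-0.34,0],[0.71,0.011,-0.29,-0.23,-0.085,-0.34,0],[0.71,0.011,-0.29,-0.23,-0.085,-0.34,0],[0.71,0.011,-0.29,-0.23,-0.085,-0.34,0],[0.71,0.011,-0.29,-0.23,-0.085,-0.34,0],[0.71,0.011,-0.29,-0.23,-0.085,-0.34,0],[0.71,0.011,-0.29,-0.23,-0.085,-0.34,0],[0,0,0,0,0,0,0]]]';python3 t9.py 1
python3 - <<'E'
from h import *
snap("wrist","w3");snap("scene","s3");snap("side","d3")
crop("s3","c8",150,140,290,290,4);crop("d3","c9",260,140,380,260,5)
E
```

```text
clock: 7.2
ee_pos: [0.4644, -0.2085, 0.1831]
ee_rot: [142.2, -0.0, 96.5]
wrist_force: [-0.9, -1.4, -1.2]
finger_gap: 0.0852
now [ 89.6  36.7 -70.6 130.1  74.   11.6  59.3]
grasp [[79.0, 45.0, -64.0, 127.0, 106.0, 16.0, 30.0], [82.0, 49.0, -68.0, 127.0, 104.0, 20.0, 35.0], [79.0, 45.0, -63.0, 127.0, 106.0, 16.0, 30.0]]
7.2
8 rv [-0.   -0.04  0.01] d [0.05 0.1  0.07] -> [ 89.  36. -71. 130.  74.  11.  59.] err 0.0 0.0
clear 0.034 0.121 margin 0.4
8 rv [-0. -0. -0.] d [ 1.71  0.2  -2.21] -> [ 80.  47. -65. 127. 105.  17.  32.] err 0.0 0.0
clear 0.001 0.067 margin 0.0
```

View pics/w3.png

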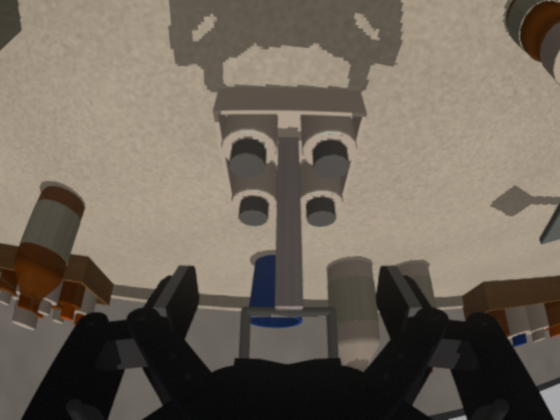

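View pics/c8.png

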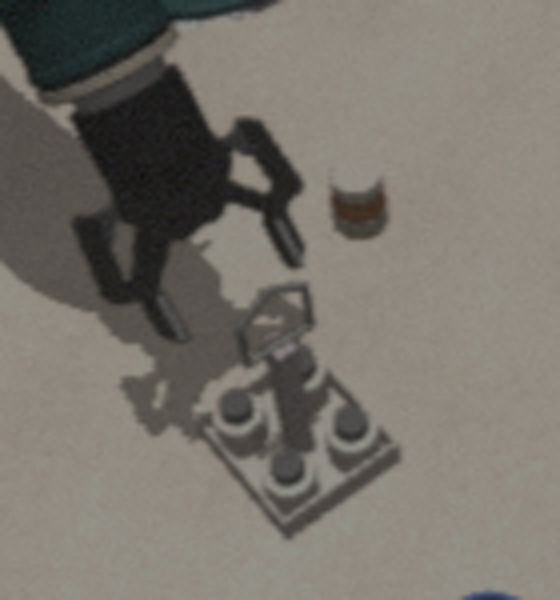

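View pics/c9.png

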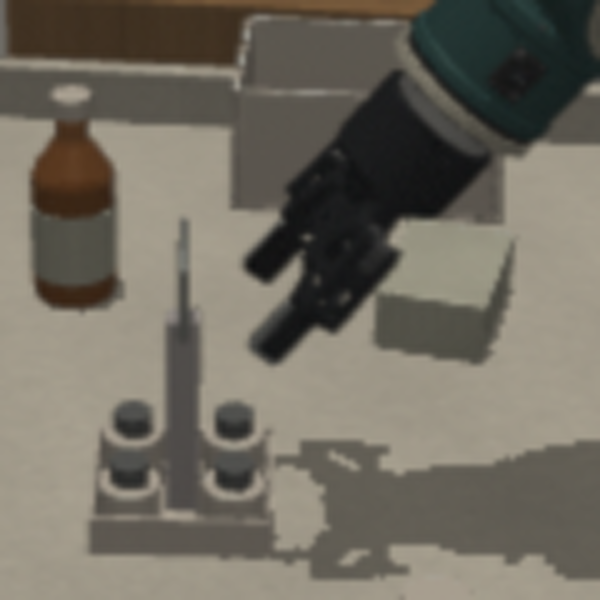

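Wrist view: the stem sits at column 288 and the principal point is at 287. The tray edge is level, so y and yaw are aligned. I'll advance along the tool axis.

```bash
python3 -m jog '[[[0,0,0,0.2,0.025,-0.26,0],[0,0,0,0.2,0.025,-0.26,0],[0,0,0,0.2,0.025,-0.26,0],[0,0,0,0.2,0.025,-0.26,0],[0,0,0,0.2,0.025,-0.26,0],[0,0,0,0.2,0.025,-0.26,0]]]';python3 t9.py 2;python3 -m jog '[[[0,0,0,0.2,0.025,-0.26,0],[0,0,0,0.2,0.025,-0.26,0],[0,0,0,0,0,0,0]]]';python3 t9.py 2
python3 - <<'E'
from h import *
snap("wrist","w4");snap("side","d4");crop("d4","c10",260,140,380,260,5)
E
```

```text
clock: 7.85
ee_pos: [0.4967, -0.204, 0.1465]
ee_rot: [142.1, 0.6, 96.9]
wrist_force: [1.2, 0.1, -0.1]
finger_gap: 0.0854
now [ 81.5  42.7 -65.4 127.8  99.2  14.5  36.5]
grasp [[79.0, 45.0, -64.0, 127.0, 106.0, 16.0, 30.0], [82.0, 49.0, -68.0, 127.0, 104.0, 20.0, 35.0], [79.0, 45.0, -63.0, 127.0, 106.0, 16.0, 30.0]]
7.85
8 rv [ 0.14  0.01 -0.09] d [ 0.45  0.13 -0.67] -> [ 80.  47. -66. 127. 105.  18.  32.] err 0.0 0.0
clear 0.001 0.067 margin 4.1
clock: 8.1
ee_pos: [0.5067, -0.2026, 0.1329]
ee_rot: [142.1, 0.5, 96.9]
wrist_force: [-0.0, -0.0, -0.7]
finger_gap: 0.0854
now [ 80.3  46.2 -65.5 126.9 103.6  17.2  33.6]
grasp [[79.0, 45.0, -64.0, 127.0, 106.0, 16.0, 30.0], [82.0, 49.0, -68.0, 127.0, 104.0, 20.0, 35.0], [79.0, 45.0, -63.0, 127.0, 106.0, 16.0, 30.0]]
8.1
8 rv [ 0.11  0.   -0.08] d [ 0.05  0.09 -0.12] -> [ 80.  47. -66. 127. 105.  18.  32.] err 0.0 0.0
clear 0.001 0.067 margin 6.5
```

View pics/w4.png

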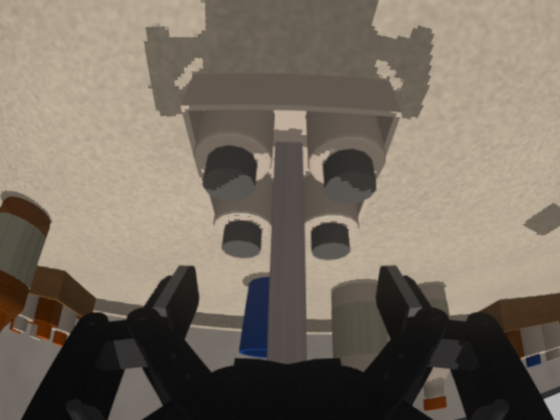

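View pics/c10.png

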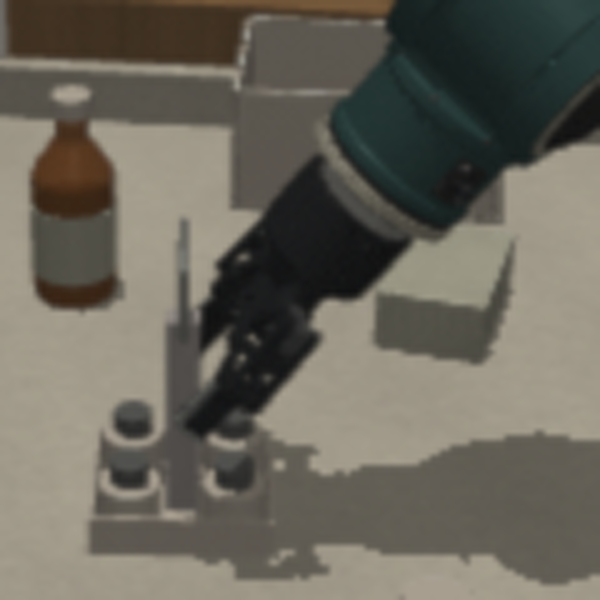

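```bash
python3 -m jog '[[[0,0,0,0,0,0,1],[0,0,0,0,0,0,1],[0,0,0,0,0,0,1],[0,0,0,0,0,0,1],[0,0,0,0,0,0,1],[0,0,0,0,0,0,1],[0,0,0,0,0,0,1],[0,0,0,0,0,0,1]]]' 70
python3 - <<'E'
from h import *
snap("wrist","w5");snap("side","d5");crop("d5","c11",260,140,380,260,5);snap("scene","s5");crop("s5","c12",150,140,290,290,4)
print(get_obs()["wrist_force"],get_obs()["finger_gap"])
E
```

```text
clock: 8.87
ee_pos: [0.5058, -0.2037, 0.1329]
ee_rot: [142.0, 0.5, 96.8]
wrist_force: [-2.2, -1.1, 3.2]
finger_gap: 0.0148
[-3.72815121 -2.30401883  5.66970084] 0.014922987049175851
```

View pics/c11.png

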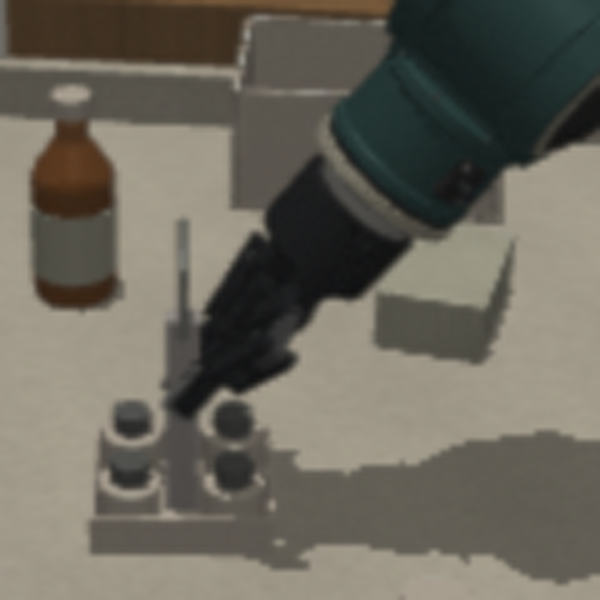

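View pics/w5.png

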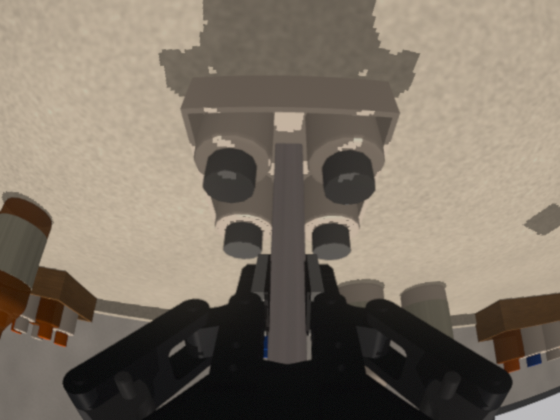

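```bash
cat > t10.py <<'E'
import sys
exec(open("t8.py").read().split("rng=")[0])
print(plane("scene",[[310,296],[342,276],[270,316]],.0).round(3).tolist(),get_obs()["clock"],get_obs()["wrist_force"].round(1))
# carrier in tool frame (grasp-time)
Rg=Ro.from_euler("xyz",[142.0,.5,96.8],degrees=True);xg=np.array([.5058,-.2037,.1329])
Rc0=Ro.from_euler("z",6.8,degrees=True);c0=np.array([.545,-.198,0])
rel_R=Rc0.inv()*Rg;rel_x=Rc0.inv().apply(xg-c0)
H=np.array([.624,.0885]);HY=27.2
def pose(sx,sy,z,yaw=HY):
    h=np.radians(HY);c=np.array([H[0]+sx*np.cos(h)-sy*np.sin(h),H[1]+sx*np.sin(h)+sy*np.cos(h),z]);Rc=Ro.from_euler("z",yaw,degrees=True)
    return Rc*rel_R,c+Rc.apply(rel_x)
def posew(x,y,z,yaw):
    Rc=Ro.from_euler("z",yaw,degrees=True);return Rc*rel_R,np.array([x,y,z])+Rc.apply(rel_x)
E
cat > t11.py <<'E'
from t10 import *
q=qc
for nm,V in [("lift",posew(.545,-.198,.12,6.8)),("mid",posew(.54,-.08,.13,20)),("pre",pose(-.065,0,.120)),("over",pose(0,0,.120)),("down",pose(0,0,.081)),("low",pose(0,0,.035)),]:
    print(nm);track(q,V[0],V[1],8);q,c,z,m=trackc(q,V[0],V[1],8);print("   margin",round(m,1))
E
python3 t11.py
```

```text
now [ 80.5  46.2 -65.5 127.  103.6  17.1  33.7]
grasp [[79.0, 45.0, -64.0, 127.0, 106.0, 16.0, 30.0], [82.0, 49.0, -68.0, 127.0, 104.0, 20.0, 35.0], [79.0, 45.0, -63.0, 127.0, 106.0, 16.0, 30.0]]
[[0.792, -0.078, 0.0], [0.796, 0.031, 0.0], [0.778, -0.198, 0.0]] 9.0167 [-3.7 -2.3  5.7]
lift
8 rv [ 0.   -0.01  0.  ] d [-0.04  0.07  4.74] -> [ 87.  30. -73. 124.  39.  15.  88.] err 0.004 0.001
   margin 0.2
mid
8 rv [0.01 0.01 2.89] d [-0.2   4.34  0.55] -> [ 80.  22. -73. 127.   4.  13. 122.] err 0.002 0.001
   margin 0.2
pre
8 rv [ 0.01 -0.    1.58] d [ 1.03  5.36 -0.3 ] -> [ 57.  19. -64. 126.   8.  11. 109.] err 0.009 0.005
   margin 0.3
over
8 rv [ 0.   -0.06 -0.02] d [ 2.25  1.3  -0.36] -> [ 39.  22. -51. 119.  17.  11.  98.] err 0.003 0.002
   margin 0.1
down
8 rv [ 0.   -0.02 -0.01] d [-0.04  0.03 -1.68] -> [ 43.  30. -57. 121.  61.  11.  58.] err 0.003 0.002
   margin 0.1
low
8 rv [ 0.   -0.02 -0.01] d [-0.04  0.04 -1.96] -> [ 40.  36. -54. 122.  96.  12.  26.] err 0.001 0.001
   margin 0.1
```

```bash
python3 -m jog '[[[0,0,0,0,0,0.2,1],[0,0,0,0,0,0.3,1],[0,0,0,0,0,0.4,1],[0,0,0,0,0,0.4,1],[0,0,0,0,0,0.4,1],[0,0,0,0,0,0.3,1]]]' 70; python3 t11.py | head -8;python3 -m jog '[[[0,0,0,0,0,0.3,1],[0,0,0,0,0,0.4,1],[0,0,0,0,0,0.4,1],[0,0,0,0,0,0.4,1],[0,0,0,0,0,0.4,1],[0,0,0,0,0,0.4,1],[0,0,0,0,0,0.4,1],[0,0,0,0,0,0.2,1]]]' 70; python3 t11.py
python3 - <<'E'
from h import *
snap("wrist","w6");snap("side","d6");crop("d6","c13",220,100,380,260,4)
E
```

```text
clock: 9.52
ee_pos: [0.5056, -0.2033, 0.1833]
ee_rot: [142.1, 0.5, 96.8]
wrist_force: [0.3, -0.1, -3.5]
finger_gap: 0.0146
now [ 83.3  38.9 -68.9 126.1  78.7  14.4  53.7]
grasp [[79.0, 45.0, -64.0, 127.0, 106.0, 16.0, 30.0], [82.0, 49.0, -68.0, 127.0, 104.0, 20.0, 35.0], [79.0, 45.0, -63.0, 127.0, 106.0, 16.0, 30.0]]
[[0.792, -0.078, 0.0], [0.796, 0.031, 0.0], [0.778, -0.198, 0.0]] 9.5167 [ 0.3 -0.1 -3.5]
lift
8 rv [ 0.   -0.02 -0.01] d [-0.02  0.04  2.72] -> [ 88.  29. -73. 124.  37.  15.  89.] err 0.002 0.001
   margin 0.2
mid
8 rv [0.01 0.   2.89] d [-0.16  4.35  0.48] -> [ 80.  22. -73. 127.   4.  14. 122.] err 0.002 0.001
clock: 10.18
ee_pos: [0.5057, -0.2033, 0.2561]
ee_rot: [142.0, 0.5, 96.8]
wrist_force: [1.1, 0.2, -3.2]
finger_gap: 0.0154
now [ 88.2  28.  -72.8 123.5  30.7  15.   95.3]
grasp [[79.0, 45.0, -64.0, 127.0, 106.0, 16.0, 30.0], [82.0, 49.0, -68.0, 127.0, 104.0, 20.0, 35.0], [79.0, 45.0, -63.0, 127.0, 106.0, 16.0, 30.0]]
[[0.792, -0.078, 0.0], [0.796, 0.031, 0.0], [0.778, -0.198, 0.0]] 10.1833 [ 1.1  0.2 -3.2]
lift
8 rv [ 0.   -0.01 -0.01] d [-0.    0.02 -0.18] -> [ 87.  28. -72. 124.  31.  14.  95.] err 0.0 0.0
   margin 0.4
mid
8 rv [-0.   -0.    2.88] d [-0.11  4.37  0.4 ] -> [ 81.  22. -73. 127.   4.  14. 122.] err 0.002 0.001
   margin 0.0
pre
8 rv [ 0.01 -0.    1.57] d [ 1.05  5.36 -0.32] -> [ 57.  19. -65. 126.   8.  11. 109.] err 0.009 0.005
   margin 0.3
over
8 rv [ 0.   -0.06 -0.02] d [ 2.25  1.3  -0.36] -> [ 39.  22. -50. 119.  16.  11.  98.] err 0.003 0.002
   margin 0.0
down
8 rv [ 0.   -0.02 -0.01] d [-0.03  0.03 -1.67] -> [ 42.  29. -56. 121.  61.  11.  58.] err 0.003 0.002
   margin 0.0
low
8 rv [ 0.   -0.02 -0.01] d [-0.05  0.04 -1.97] -> [ 40.  36. -54. 122.  96.  12.  26.] err 0.001 0.001
   margin 0.0
```

View pics/c13.png

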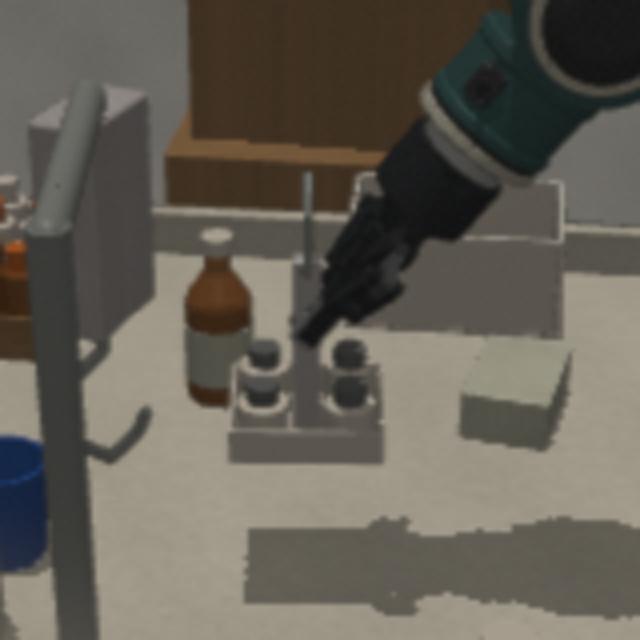

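View pics/w6.png

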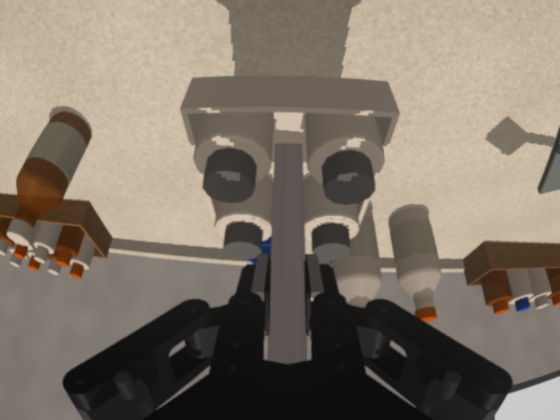

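```bash
sed -i 's/pose(-.065,0,.120)/pose(-.07,0,.118)/;s/pose(0,0,.120)/pose(0,0,.118)/' t11.py; python3 -m jog '[[[0,0,0.36,0,0.4,0.05,1],[0,0,0.36,0,0.5,0.05,1],[0,0,0.36,0,0.58,0.05,1],[0,0,0.36,-0.02,0.58,0.05,1],[0,0,0.36,-0.02,0.58,0.05,1],[0,0,0.36,-0.02,0.58,0.05,1],[0,0,0.36,-0.02,0.58,0.05,1],[0,0,0.36,-0.02,0.58,0.05,1]]]' 70; python3 t11.py | tail -12
```

```text
clock: 10.95
ee_pos: [0.5027, -0.0932, 0.2647]
ee_rot: [142.1, 0.4, 110.1]
wrist_force: [0.1, -0.6, -3.2]
finger_gap: 0.0149
pre
8 rv [ 0.   -0.    1.57] d [ 0.95  5.28 -0.48] -> [ 56.  17. -63. 126.  -2.  11. 118.] err 0.011 0.006
   margin 0.3
over
8 rv [ 0.   -0.07 -0.02] d [ 2.43  1.42 -0.45] -> [ 36.  21. -47. 119.   7.  11. 107.] err 0.006 0.004
   margin 0.0
down
8 rv [ 0.01 -0.05 -0.01] d [-0.07  0.06 -1.72] -> [ 42.  29. -56. 120.  56.  11.  63.] err 0.007 0.004
   margin 0.0
low
8 rv [ 0.   -0.05 -0.02] d [-0.1   0.09 -2.12] -> [ 40.  35. -54. 122.  96.  12.  26.] err 0.001 0.001
   margin 0.0
```

```bash
cat > g.py <<'E'
from t10 import *
import sys
def rem(V):
    R,x=cur();rv=(V[0]*R.inv()).as_rotvec()/.08;d=(V[1]-x)/.025
    print("remaining rot",rv.round(2),"shift",d.round(2),"q",get_obs()["q"].round(1),"F",get_obs()["wrist_force"].round(1),"t",get_obs()["clock"])
rem(pose(float(sys.argv[1]),float(sys.argv[2]),float(sys.argv[3])))
E
python3 g.py -.07 0 .118 | tail -1
```

```text
remaining rot [-0.   -0.03  1.55] shift [ 0.97  5.23 -0.55] q [ 81.1  20.8 -72.9 126.8  -2.6  14.3 127.8] F [ 0.1 -0.6 -3.2] t 10.95
```

```bash
python3 -m jog '[[[0,0,0.2,0.1,0.55,0,1],[0,0,0.2,0.1,0.55,0,1],[0,0,0.2,0.1,0.55,0,1],[0,0,0.2,0.1,0.55,0,1],[0,0,0.2,0.1,0.55,0,1],[0,0,0.2,0.1,0.55,0,1],[0,0,0.2,0.1,0.55,-0.1,1],[0,0,0.15,0.1,0.5,-0.15,1],[0,0,0,0.1,0.4,-0.15,1],[0,0,0,0.1,0.3,-0.1,1]]]' 70; python3 g.py -.07 0 .118 | tail -1
python3 - <<'E'
from h import *
snap("scene","s7");snap("side","d7");snap("wrist","w7");crop("s7","c14",260,60,400,220,4);crop("d7","c15",210,100,340,290,4)
E
```

```text
clock: 11.78
ee_pos: [0.5262, 0.0293, 0.2548]
ee_rot: [142.5, 0.3, 117.4]
wrist_force: [-0.5, 1.7, -3.8]
finger_gap: 0.0148
remaining rot [ 0.01 -0.12 -0.05] shift [ 0.03  0.33 -0.16] q [ 60.4  20.8 -67.6 126.4  15.6  11.2 103.4] F [-0.5  1.7 -3.8] t 11.7833
```

View pics/c14.png

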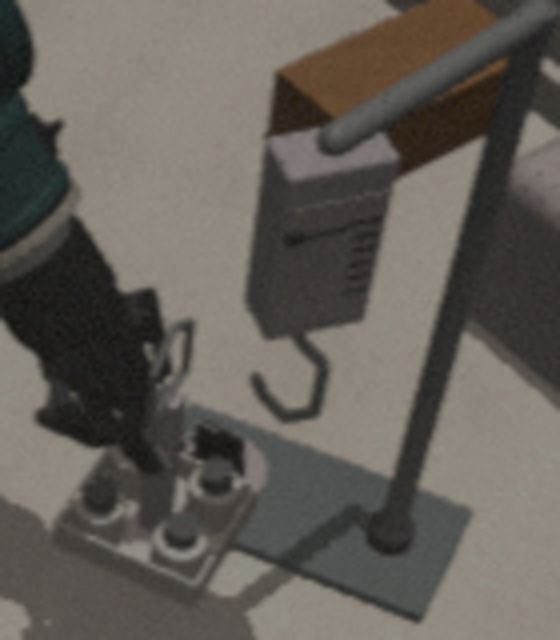

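View pics/c15.png

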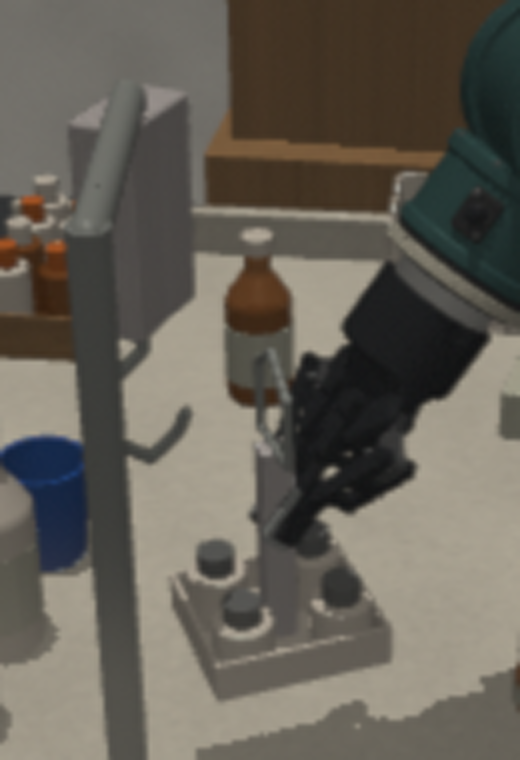

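Run:
```python
from h import *
a=lambda p:np.array(p)/4+[260,60]; b=lambda p:np.array(p)/4+[210,100]
L=tri({"scene":a([187,323]),"side":b([268,352])});T=tri({"scene":a([256,378]),"side":b([186,411])})
S=tri({"scene":a([290,417]),"side":b([153,458])})
h=np.radians(27.2);ex=np.array([np.cos(h),np.sin(h),0]);ey=np.array([-ex[1],ex[0],0])
print("loop outer peak",L.round(4),"tip",T.round(4),"V",S.round(4));D=L-T;print("rel tip: x",(D@ex).round(4),"y",(D@ey).round(4),"z",D[2].round(4)); D=L-S;print("rel V: x",(D@ex).round(4),"y",(D@ey).round(4),"z",D[2].round(4))
```

```text
loop outer peak [0.564  0.0528 0.3218] tip [0.6062 0.0768 0.2955] V [0.6252 0.0901 0.2707]
rel tip: x -0.0485 y -0.0021 z 0.0263
rel V: x -0.0714 y -0.0052 z 0.0511
```

```bash
python3 -m jog '[[[0,0,0,0,0.15,-0.1,1],[0,0,0,0,0.1,-0.06,1],[0,0,0,0,0,0,1]]]' 70; python3 g.py 0 0 .117 | tail -1
```

```text
clock: 12.18
ee_pos: [0.5261, 0.0336, 0.2508]
ee_rot: [142.5, 0.2, 117.3]
wrist_force: [0.0, -0.1, -2.7]
finger_gap: 0.0148
remaining rot [-0.   -0.12 -0.01] shift [ 2.53  1.44 -0.04] q [ 60.1  21.8 -68.3 126.6  23.7  10.9  95. ] F [ 0.  -0.1 -2.7] t 12.1833
```

```bash
python3 -m jog '[[[0,0,0,0.22,0.12,0,1],[0,0,0,0.25,0.14,0,1],[0,0,0,0.25,0.14,0,1],[0,0,0,0.25,0.14,0,1],[0,0,0,0.25,0.14,0,1],[0,0,0,0.25,0.14,0,1]]]' 70; python3 g.py 0 0 .117 | tail -1
python3 - <<'E'
from h import *
snap("scene","s8");snap("side","d8");crop("s8","c16",260,60,400,220,4);crop("d8","c17",210,100,340,290,4)
E
```

```text
clock: 12.68
ee_pos: [0.5634, 0.0537, 0.2512]
ee_rot: [142.5, 0.3, 117.2]
wrist_force: [-0.0, -0.2, -3.6]
finger_gap: 0.0149
remaining rot [ 0.   -0.11 -0.01] shift [ 1.03  0.63 -0.05] q [ 48.6  22.6 -59.3 122.2  25.2  11.3  91.5] F [-0.  -0.2 -3.6] t 12.6833
```

View pics/c16.png

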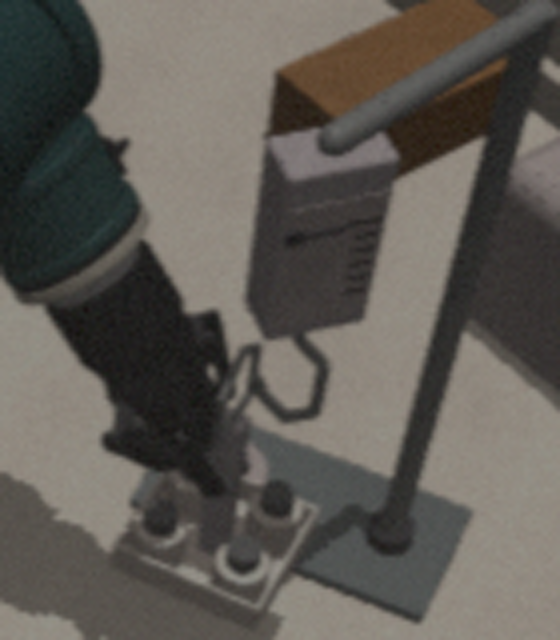

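View pics/c17.png

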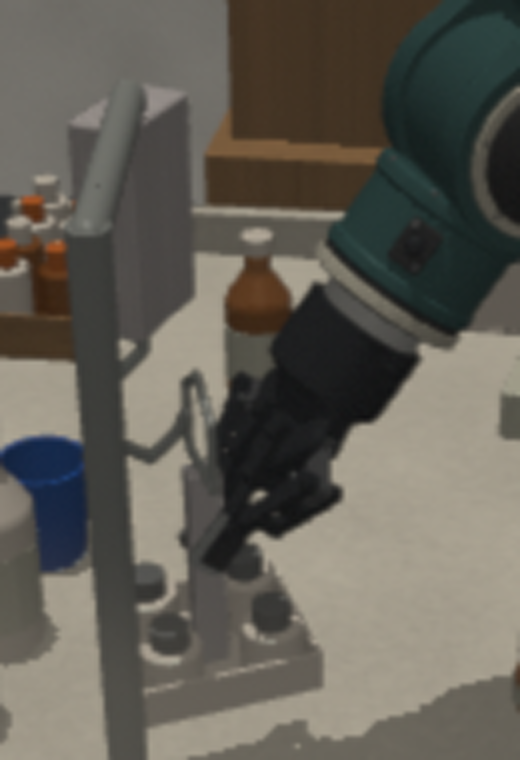

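The tip at (185,412) in the side crop is just entering the loop opening, below its peak at (193,375). Continuing in.

```bash
python3 -m jog '[[[0,0,0,0.22,0.13,0,1],[0,0,0,0.25,0.15,0,1],[0,0,0,0.25,0.15,0,1],[0,0,0,0.2,0.13,0,1],[0,0,0,0,0,0,1]]]' 70; python3 g.py 0 0 .117 | tail -1
python3 - <<'E'
from h import *
snap("scene","s9");snap("side","d9");crop("s9","c18",290,110,370,220,7);crop("d9","c19",210,150,310,290,5)
E
```

```text
clock: 13.2
ee_pos: [0.5866, 0.0685, 0.2515]
ee_rot: [142.4, 0.3, 117.3]
wrist_force: [-0.3, 0.4, -3.0]
finger_gap: 0.015
remaining rot [ 0.   -0.1  -0.02] shift [ 0.11  0.04 -0.06] q [ 42.1  23.6 -54.6 119.4  26.8  11.8  88.8] F [-0.3  0.4 -3. ] t 13.2
```

View pics/c18.png

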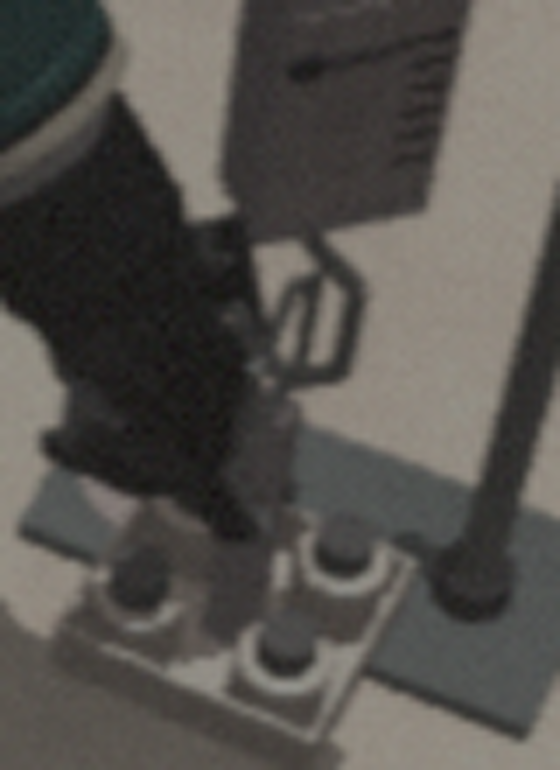

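View pics/c19.png

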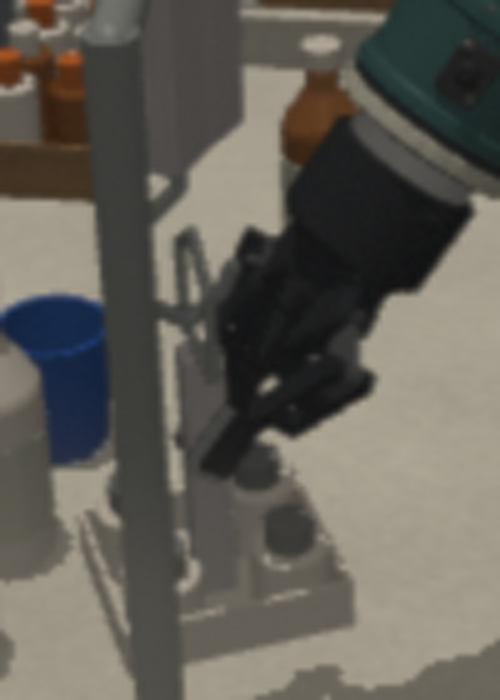

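```bash
python3 -m jog '[[[0,0,0,0.03,0.02,-0.2,1],[0,0,0,0.03,0.02,-0.25,1],[0,0,0,0.03,0,-0.25,1],[0,0,0,0,0,-0.25,1],[0,0,0,0,0,-0.2,1],[0,0,0,0,0,0,1]]]' 70; python3 g.py 0 0 .081 | tail -1
python3 - <<'E'
from h import *
snap("scene","s10");snap("side","d10");crop("s10","c20",290,110,370,220,7);crop("d10","c21",210,150,310,290,5)
E
```

```text
clock: 13.8
ee_pos: [0.5878, 0.0686, 0.2215]
ee_rot: [142.5, 0.2, 117.2]
wrist_force: [-0.3, -0.3, -4.8]
finger_gap: 0.0154
remaining rot [ 0.   -0.13 -0.01] shift [ 0.06  0.04 -0.3 ] q [ 42.4  28.4 -56.  120.3  52.2  11.   65.8] F [-0.3 -0.3 -4.8] t 13.8
```

View pics/c20.png

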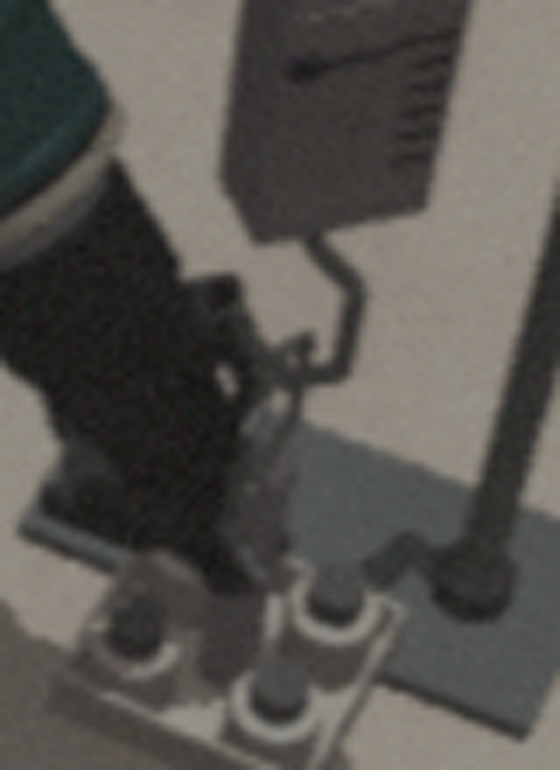

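View pics/c21.png

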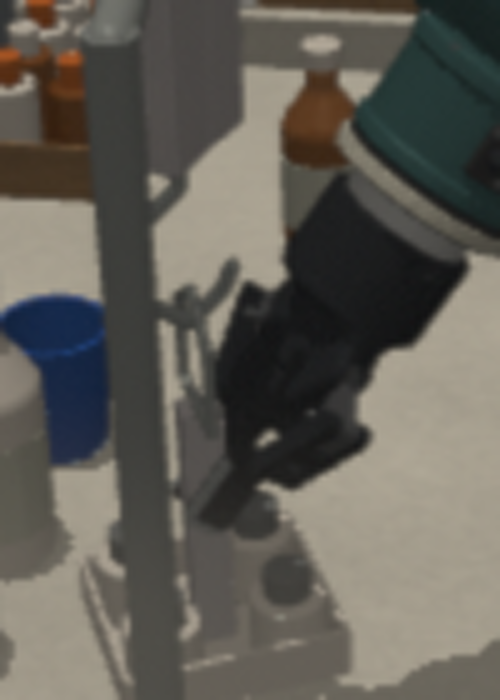

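```bash
python3 -m jog '[[[0,0,0,0,0,-0.15,1],[0,0,0,0,0,-0.15,1],[0,0,0,0,0,-0.15,1],[0,0,0,0,0,-0.15,1],[0,0,0,0,0,-0.12,1],[0,0,0,0,0,-0.12,1],[0,0,0,0,0,0,1],[0,0,0,0,0,0,1]]]' 70; python3 g.py 0 0 .06 | tail -1
python3 - <<'E'
from h import *
snap("scene","s11");snap("side","d11");crop("s11","c22",290,90,370,200,7);crop("d11","c23",210,150,310,290,5)
for i in range(4):
    vision.read_camera("side");print(get_obs()["wrist_force"].round(2))
E
```

```text
clock: 14.57
ee_pos: [0.5887, 0.0692, 0.2022]
ee_rot: [142.4, 0.3, 117.3]
wrist_force: [0.5, 0.8, -0.9]
finger_gap: 0.0151
remaining rot [ 0.01 -0.1  -0.02] shift [ 0.02  0.01 -0.37] q [ 41.8  31.2 -55.8 120.8  68.5  11.   51. ] F [ 0.5  0.8 -0.9] t 14.5667
[ 0.31  0.18 -1.27]
[ 0.43  0.32 -1.72]
[-0.11  0.22 -1.42]
[ 0.97  0.74 -1.1 ]
```

View pics/c22.png

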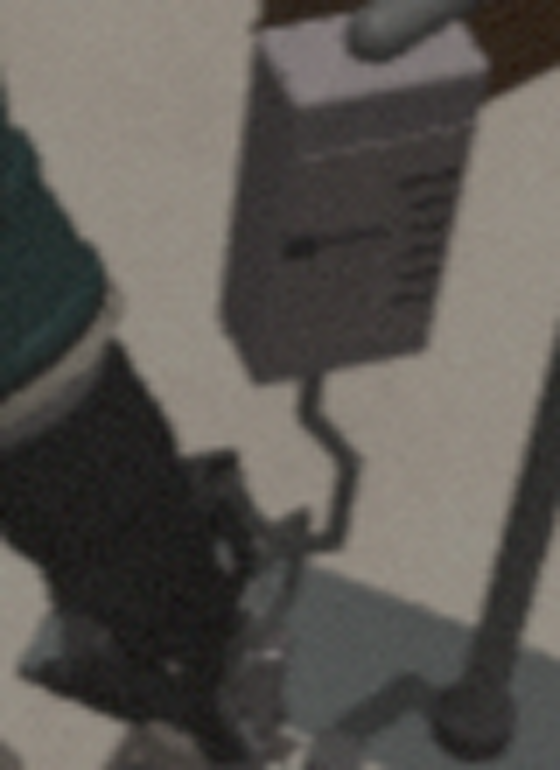

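View pics/c23.png

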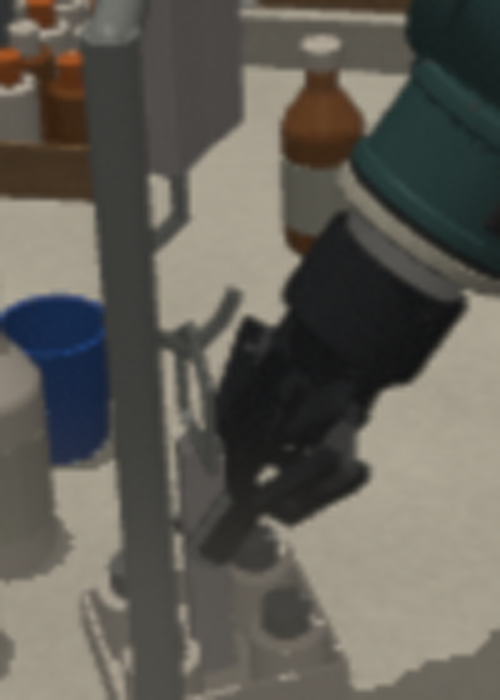

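```bash
python3 -m jog '[[[0,0,0,0,0,-0.08,1],[0,0,0,0,0,-0.08,1],[0,0,0,0,0,-0.08,1],[0,0,0,0,0,-0.08,1],[0,0,0,0,0,0,1],[0,0,0,0,0,0,1],[0,0,0,0,0,0,1]]]' 70
python3 - <<'E'
from h import *
print(cur()[1]);F=[]
for i in range(8):
    im,_=vision.read_camera("scene");F.append(get_obs()["wrist_force"])
print(np.mean(F,0).round(2),np.std(F,0).round(2))
E
```

```text
clock: 15.45
ee_pos: [0.5886, 0.0693, 0.1937]
ee_rot: [142.4, 0.3, 117.3]
wrist_force: [0.9, 1.1, 0.2]
finger_gap: 0.0147
[0.58860662 0.06928314 0.19373731]
[0.8  1.05 0.18] [0.32 0.3  0.59]
```

```bash
cat > f.py <<'E'
from h import *
F=[]
for i in range(8):
    im,d=vision.read_camera("scene");F.append(get_obs()["wrist_force"])
F=np.mean(F,0);h=np.radians(27.2)
print(cur()[1].round(4),"F",F.round(2),"scale x,y:",(F[0]*np.cos(h)+F[1]*np.sin(h)).round(2),(-F[0]*np.sin(h)+F[1]*np.cos(h)).round(2),get_obs()["clock"],get_obs()["q"].round(1))
cv2.imwrite("pics/f.png",im[:,:,::-1]);cv2.imwrite("pics/f_%d.png"%(get_obs()["clock"]*100),cv2.resize(im[90:200,290:370,::-1],None,fx=7,fy=7,interpolation=cv2.INTER_CUBIC))
E
python3 -m jog '[[[0,0,0,0.02,0.04,0,1],[0,0,0,0.02,0.04,0,1],[0,0,0,0.03,0.05,0,1],[0,0,0,0,0,0,1],[0,0,0,0,0,0,1]]]' 70; python3 f.py;ls pics/f*
```

```text
clock: 16.27
ee_pos: [0.5902, 0.0719, 0.1933]
ee_rot: [142.5, 0.3, 117.2]
wrist_force: [-1.4, -4.5, 0.1]
finger_gap: 0.0149
[0.5903 0.0718 0.1933] F [-2.02 -5.3   0.03] scale x,y: -4.22 -3.79 16.6667 [ 40.7  32.2 -55.1 120.9  74.7  11.1  45. ]
pics/f.png
pics/f_1666.png
```

```bash
python3 -m jog '[[[0,0,0,-0.028,-0.052,0,1],[0,0,0,-0.028,-0.052,0,1],[0,0,0,0,0,0,1],[0,0,0,0,0,0,1]]]' 70; python3 f.py
```

```text
clock: 17.0
ee_pos: [0.589, 0.0701, 0.1939]
ee_rot: [142.4, 0.3, 117.3]
wrist_force: [2.8, 0.9, 0.0]
finger_gap: 0.0148
[0.5889 0.07   0.1937] F [3.37 1.77 0.24] scale x,y: 3.81 0.03 17.4 [ 41.3  32.3 -55.5 121.   74.6  11.1  45.4]
```

```bash
python3 -m jog '[[[0,0,0,0.02,0.01,0,1],[0,0,0,0.02,0.01,0,1],[0,0,0,0,0,0,1]]]' 70; python3 f.py
```

```text
clock: 17.65
ee_pos: [0.5897, 0.0704, 0.1934]
ee_rot: [142.5, 0.3, 117.3]
wrist_force: [-0.9, 0.8, -0.4]
finger_gap: 0.0147
[0.5898 0.0704 0.1936] F [-0.78  0.7   0.18] scale x,y: -0.37 0.98 18.05 [ 41.3  32.4 -55.5 120.9  74.6  11.2  45.4]
```

```bash
ls -t pics/f_* | head -1; cp $(ls -t pics/f_*|head -1) pics/f_last1.png
```

```text
pics/f_1805.png
```

View pics/f_last1.png

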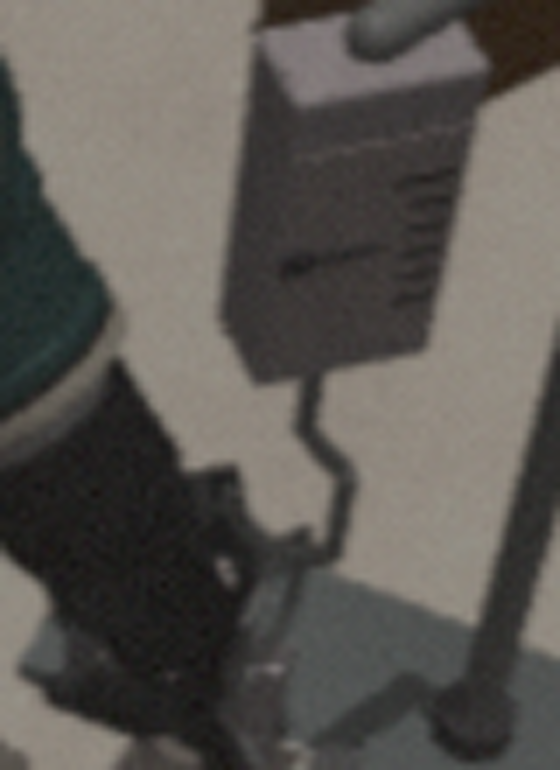

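```bash
python3 -m jog '[[[0,0,0,0,0,0,0.82],[0,0,0,0,0,0,0.78],[0,0,0,0,0,0,0.72],[0,0,0,0,0,0,0.65],[0,0,0,0,0,0,0.55],[0,0,0,0,0,0,0.45],[0,0,0,0,0,0,0.4],[0,0,0,0,0,0,0.4]]]' 20; python3 f.py; cp $(ls -t pics/f_*|head -1) pics/f_last2.png
python3 - <<'E'
from h import *
snap("side","d12");crop("d12","c24",210,150,310,290,5);snap("wrist","w12")
E
```

```text
clock: 18.72
ee_pos: [0.5899, 0.0704, 0.1936]
ee_rot: [142.4, 0.3, 117.3]
wrist_force: [-0.1, 0.0, -0.1]
finger_gap: 0.0511
[0.5899 0.0704 0.1937] F [ 0.04 -0.05  0.1 ] scale x,y: 0.02 -0.07 19.1167 [ 41.3  32.4 -55.5 120.9  74.6  11.2  45.4]
```

View pics/f_last2.png

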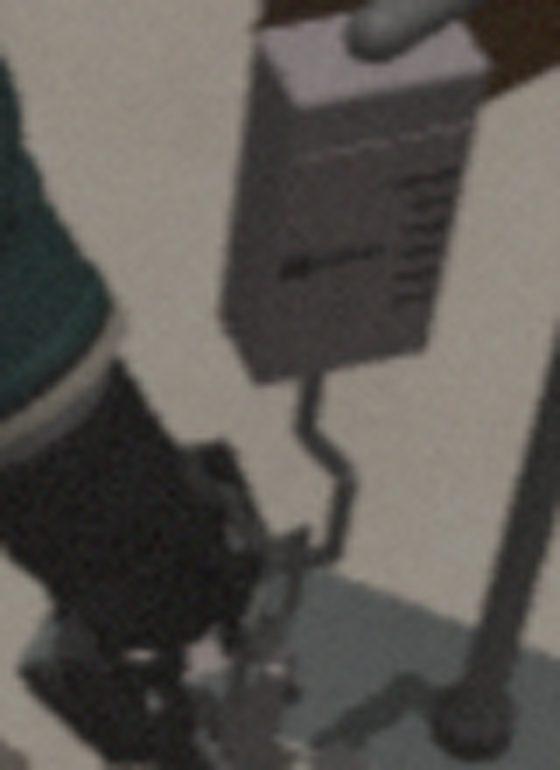

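View pics/w12.png

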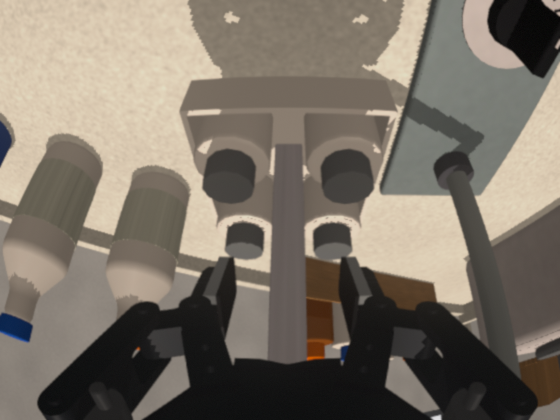

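View pics/c24.png

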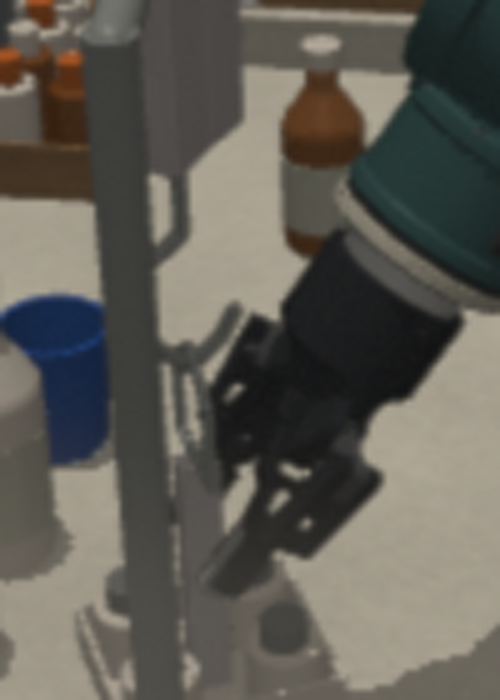

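```bash
cat > t12.py <<'E'
from t10 import *
R,x=cur();q=qc;z=R.as_matrix()[:,2]
q=track(q,R,x-.05*z,5);q=track(q,R,x-.1*z,5)
E
python3 t12.py | tail -2; python3 -m jog '[[[0,0,0,-0.1,-0.05,0.15,0.4],[0,0,0,-0.2,-0.1,0.3,0.4],[0,0,0,-0.27,-0.14,0.4,0.4],[0,0,0,-0.27,-0.14,0.4,0.4]]]'
python3 - <<'E'
from h import *
print(get_obs()["q"].round(1));snap("wrist","w13")
E
python3 t12.py | tail -2
```

```text
5 rv [-0.  0. -0.] d [-1.16 -0.55  1.51] -> [ 54.  31. -69. 123.  64.  16.  57.] err 0.0 0.0
5 rv [0. 0. 0.] d [-1.09 -0.55  1.59] -> [ 62.  23. -73. 125.  33.  14.  85.] err 0.003 0.001
clock: 19.55
ee_pos: [0.5685, 0.0599, 0.2252]
ee_rot: [142.5, 0.3, 117.3]
wrist_force: [0.4, -0.9, -1.3]
finger_gap: 0.0512
[ 51.8  31.6 -66.8 122.5  65.   15.3  55.8]
5 rv [ 0.  0. -0.] d [-1.14 -0.53  1.52] -> [ 60.  25. -72. 124.  40.  15.  79.] err 0.003 0.001
5 rv [0.01 0.01 0.01] d [-1.15 -0.6   1.69] -> [ 67.  13. -72. 125.  -9.  17. 124.] err 0.006 0.001
```

View pics/w13.png

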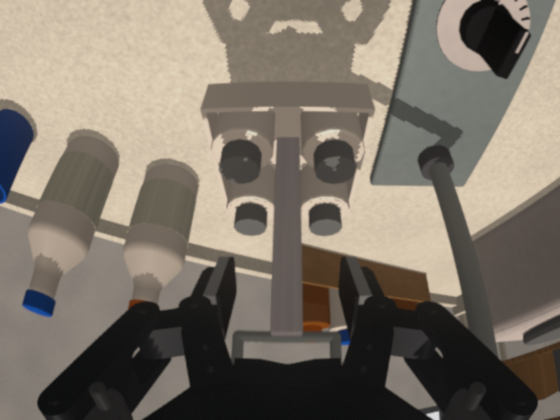

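Clean so far; the carrier hangs straight. Retreating further, then I'll read the pointer.

```bash
python3 -m jog '[[[0,0,0,-0.27,-0.14,0.38,0.4],[0,0,0,-0.3,-0.15,0.4,0.4],[0,0,0,-0.3,-0.15,0.42,0.4],[0,0,0,-0.3,-0.15,0.42,0.4],[0,0,0,-0.3,-0.15,0.42,0.4]]]';python3 - <<'E'
from h import *
print(get_obs()["q"].round(1),get_obs()["wrist_force"].round(1));snap("side","d14");im,_=snap("scene","s14");crop("s14","c25",310,95,375,155,9);crop("d14","c26",200,110,340,290,4)
E
```

```text
clock: 20.02
ee_pos: [0.5352, 0.0424, 0.2712]
ee_rot: [142.5, 0.3, 117.3]
wrist_force: [-0.7, 0.0, 1.2]
finger_gap: 0.0514
[ 62.2  22.2 -72.7 124.6  27.2  14.4  90.6] [-0.7  0.   1.2]
```

View pics/c25.png

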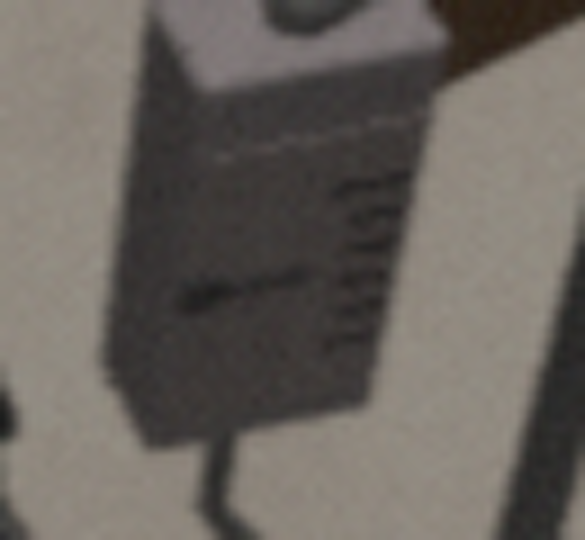

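View pics/s14.png

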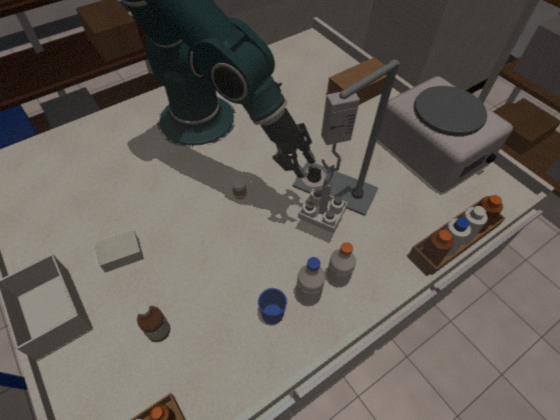

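View pics/c26.png

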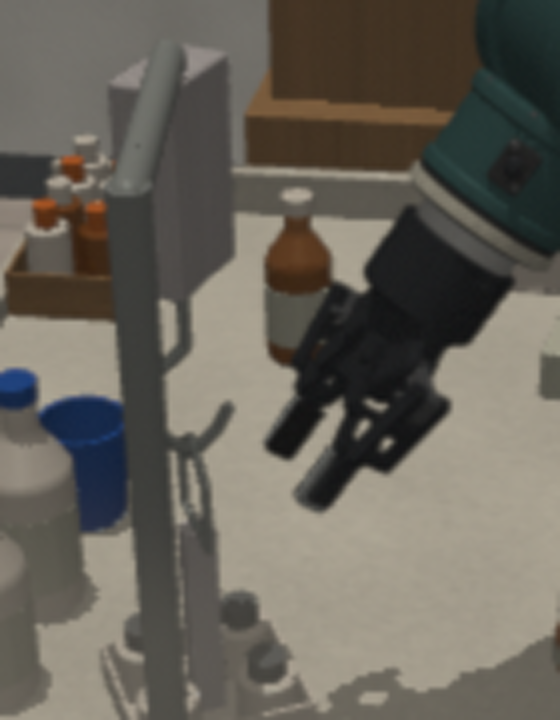

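```bash
cat > ptr.py <<'E'
from h import *
fr=[vision.read_camera("scene")[0].astype(np.float32) for _ in range(6)]
np.save("pics/avg.npy",np.mean(fr,0));cv2.imwrite("pics/avg.png",np.mean(fr,0)[:,:,::-1])
g=lambda im:cv2.cvtColor(im.astype(np.float32),cv2.COLOR_RGB2GRAY)
A=g(np.mean(fr,0));B=np.mean([g(cv2.imread(f"pics/{n}.png")[:,:,::-1]) for n in("s1","s2","s3","s5","s7","s8")],0).astype(np.float32)
k=8
a=cv2.resize(A[100:150,315:362],None,fx=k,fy=k,interpolation=cv2.INTER_CUBIC);b=cv2.resize(B[100:150,315:362],None,fx=k,fy=k,interpolation=cv2.INTER_CUBIC)
D=(b-a);cv2.imwrite("pics/diff.png",np.clip(128+4*D,0,255));
cv2.imwrite("pics/ab.png",np.clip(np.hstack([b,a])*2.2-40,0,255))
# template: pointer in b around old place
y0,y1,x0,x1=[int(v*k) for v in(16,24,16,33)]
r=cv2.matchTemplate(np.ascontiguousarray(a),np.ascontiguousarray(b[y0:y1,x0:x1]),cv2.TM_CCOEFF_NORMED)
_,v,_,l=cv2.minMaxLoc(r);print("shift px",(l[0]-x0)/k,(l[1]-y0)/k,"score",v)
h=np.radians(27.2);H=np.array([.624,.0885]);f=H+.036*np.array([np.cos(h-.8),np.sin(h-.8)])
p=proj("scene",[[*f,.40],[*f,.41],[*f,.42],[*f,.43]]);print("px per 10mm",np.diff(p,axis=0).round(2).tolist(),p.round(1).tolist())
E
python3 ptr.py
```

```text
shift px -1.5 8.125 score 0.9512941241264343
px per 10mm [[0.69, -3.4], [0.7, -3.47], [0.71, -3.54]] [[343.8, 135.4], [344.5, 132.0], [345.2, 128.5], [345.9, 125.0]][ WARN:0@11.654] global loadsave.cpp:1063 imwrite_ Unsupported depth image for selected encoder is fallbacked to CV_8U.
```

View pics/ab.png

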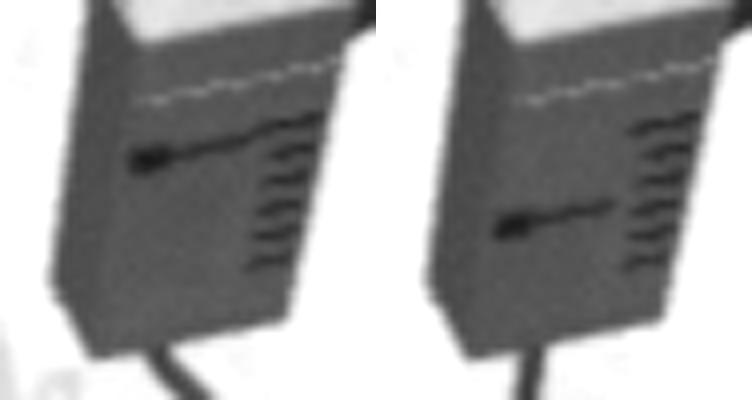

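View pics/diff.png

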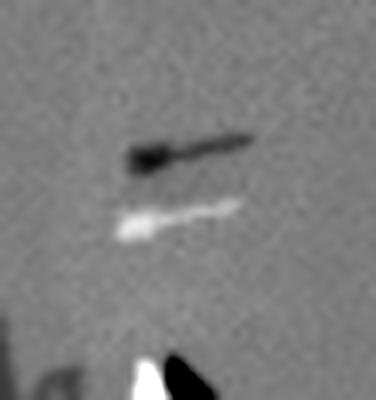

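```bash
cat > prof.py <<'E'
from h import *
from scipy.signal import find_peaks
from scipy.ndimage import map_coordinates
A=cv2.cvtColor(np.load("pics/avg.npy").astype(np.float32),cv2.COLOR_RGB2GRAY)
B=np.mean([cv2.cvtColor(cv2.imread(f"pics/{n}.png"),cv2.COLOR_BGR2GRAY).astype(np.float32) for n in("s1","s2","s3","s5","s7","s8")],0)
# pointer col axis: lines slope ~ -0.2 ; down direction (-0.2,1)
def prof(I,x,y,half,n=400,L=24):
    t=np.linspace(0,L,n);s=np.linspace(-half,half,15)
    X=x-0.2*t[:,None]+s;Y=y+t[:,None]-0.2*s
    return t,map_coordinates(I,[Y,X],order=3).mean(1)
def pk(t,p):
    q=-(p-np.convolve(np.pad(p,60,mode="edge"),np.ones(121)/121,"valid"));i,_=find_peaks(q,prominence=1.5);out=[]
    for j in i:
        w=slice(max(j-12,0),j+13);c=np.polyfit(t[w],q[w],2);out.append((round(-c[1]/2/c[0],2),round(float(q[j]),1)))
    return out
# ab.png coords /8 + (315,100)
for I,nm in((B,"before"),(A,"after")):
    print(nm,"marks",pk(*prof(I,315+290/8,100+100/8,1.6)))
    print(nm,"pointer needle",pk(*prof(I,315+210/8,100+100/8,2.5)), pk(*prof(I,315+225/8,100+100/8,1.5)), pk(*prof(I,315+170/8,100+100/8,1.5)))
E
python3 prof.py
```

```text
before marks [(np.float64(2.44), 11.5), (np.float64(6.12), 6.8), (np.float64(9.57), 7.1), (np.float64(13.04), 6.6), (np.float64(16.48), 7.3), (np.float64(19.84), 7.2)]
before pointer needle [(np.float64(5.59), 10.9), (np.float64(21.54), 0.9)] [(np.float64(5.18), 10.8), (np.float64(13.13), 0.9), (np.float64(21.94), 1.4)] [(np.float64(0.81), 0.8), (np.float64(6.81), 13.3)]
after marks [(np.float64(2.45), 11.0), (np.float64(6.02), 6.7), (np.float64(9.59), 7.4), (np.float64(13.08), 7.1), (np.float64(16.5), 6.9), (np.float64(19.82), 7.5)]
after pointer needle [(np.float64(13.76), 10.8)] [(np.float64(13.36), 11.3)] [(np.float64(1.08), 1.9), (np.float64(14.83), 13.0)]
```

Measured from the image profiles: pointer displacement is 8.15 px and the marks are about 3.5 px apart, so the reading is about 2.29, mark 2. That agrees with the wrist weight of about 3.3 N. Dial target: 0.56 rad clockwise. Planning the move to above the dial.

```bash
cat > t13.py <<'E'
from t10 import *
C=np.array([.624,.0885]);q=qc
Rv=Ro.from_matrix(Rtilt(27.2,0));Rw=Ro.from_matrix(Rtilt(27.2-32.1,0))
d=np.array([.4755,.1800,0])
for nm,V in [("above",(Rv,d+[0,0,.22])),("down",(Rv,d+[0,0,.1])),("turned",(Rw,d+[0,0,.1])),("up",(Rw,d+[0,0,.22]))]:
    print(nm);track(q,V[0],V[1],8);q,c,z,m=trackc(q,V[0],V[1],8);print("   margin",round(m,1),"lowest",round(z,3))
E
python3 t13.py | tail -9
```

```text
down
8 rv [-0. -0. -0.] d [ 0.   0.  -4.8] -> [ 13.  39. -47. 116.  42.  44.  58.] err 0.0 0.0
   margin 16.7 lowest 0.027
turned
8 rv [-0. -0. -7.] d [-0.  0. -0.] -> [  8.  36. -40. 116.  35.  41.  31.] err 0.0 0.0
   margin 26.5 lowest 0.027
up
8 rv [-0. -0. -0.] d [-0.   0.   4.8] -> [ 16.  26. -49. 112.  24.  53.  40.] err 0.0 0.0
   margin 23.9 lowest 0.042
```

```bash
python3 t13.py | sed -n 4,7p
```

```text
above
8 rv [-3.69  7.28 -0.05] d [-2.4   5.49 -2.07] -> [ 22.  29. -57. 112.  30.  55.  67.] err 0.0 0.0
   margin 2.6 lowest 0.147
down
```

```bash
python3 -m jog '[[[-0.4,0.8,0,-0.3,0.2,0.1,0.4],[-0.4,0.8,0,-0.3,0.4,0,0.4],[-0.4,0.8,0,-0.3,0.6,0,0.4],[-0.4,0.8,0,-0.25,0.7,-0.2,0.4],[-0.4,0.8,0,-0.25,0.7,-0.3,0.4],[-0.4,0.8,0,-0.25,0.7,-0.4,0.4],[-0.4,0.8,0,-0.25,0.7,-0.4,0.4],[-0.4,0.8,0,-0.25,0.7,-0.4,0.4],[-0.4,0.8,0,-0.25,0.7,-0.4,0.4],[0,0,0,0,0,0,0.4]]]'; python3 t13.py | sed -n 1p; python3 t13.py | sed -n 5p
python3 - <<'E'
from h import *
snap("wrist","w15");snap("scene","s15");snap("side","d15");crop("d15","c28",200,180,360,380,4)
print(get_obs()["ee_pos"],get_obs()["ee_rot"])
E
```

```text
clock: 21.25
ee_pos: [0.4742, 0.1815, 0.2191]
ee_rot: [179.8, -0.3, 117.6]
wrist_force: [-1.8, 1.2, -0.7]
finger_gap: 0.0512
now [ 21.7  28.6 -57.3 112.3  29.2  54.8  67.7]
8 rv [-0.08  0.02 -0.08] d [0.06 0.03 0.01] -> [ 21.  29. -57. 112.  29.  55.  67.] err 0.0 0.0
[0.47542181 0.17777462 0.22033203] [179.42775989  -0.19494846 117.36125364]
```

View pics/w15.png

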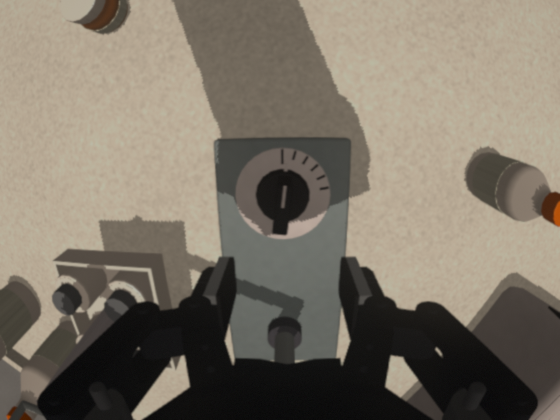

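View pics/s15.png

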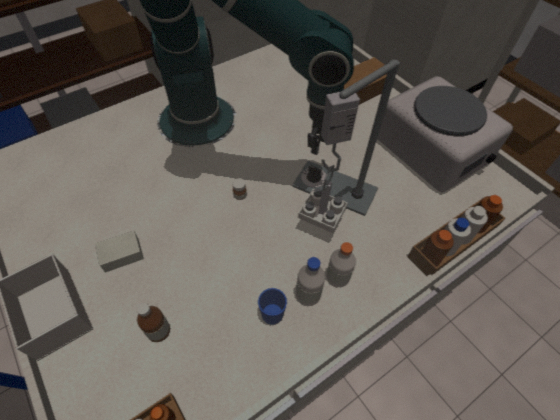

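View pics/c28.png

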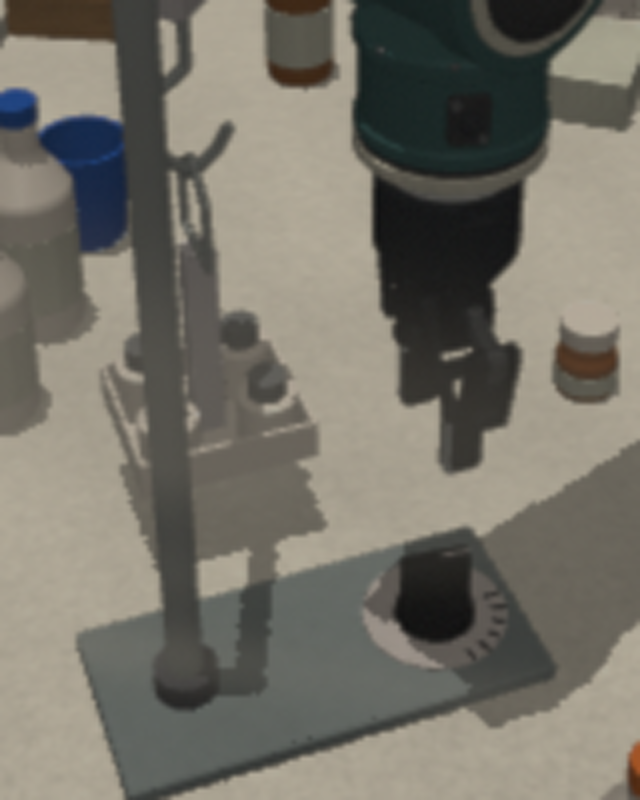

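```bash
cat >> h.py <<'E'
def wplane(uv,z,pose):
    c=vision.calibration("wrist");T=np.array(c["T_tool_cam"]);R,x=pose;out=[]
    for u,v in np.atleast_2d(uv).astype(float):
        a=np.array([u-c["cx"],v-c["cy"]])/c["fx"];r=np.hypot(*a);s=np.sin(r)/r if r>1e-9 else 1
        d=np.array([a[0]*s,-a[1]*s,-np.cos(r)])
        dw=R.apply(T[:3,:3]@d);o=x+R.apply(T[:3,3]);out.append(o+dw*(z-o[2])/dw[2])
    return np.array(out)
E
python3 -c "
from h import *
crop('w15','c29',225,135,345,245,6)"
```

```text
(no output)
```

View pics/c29.png

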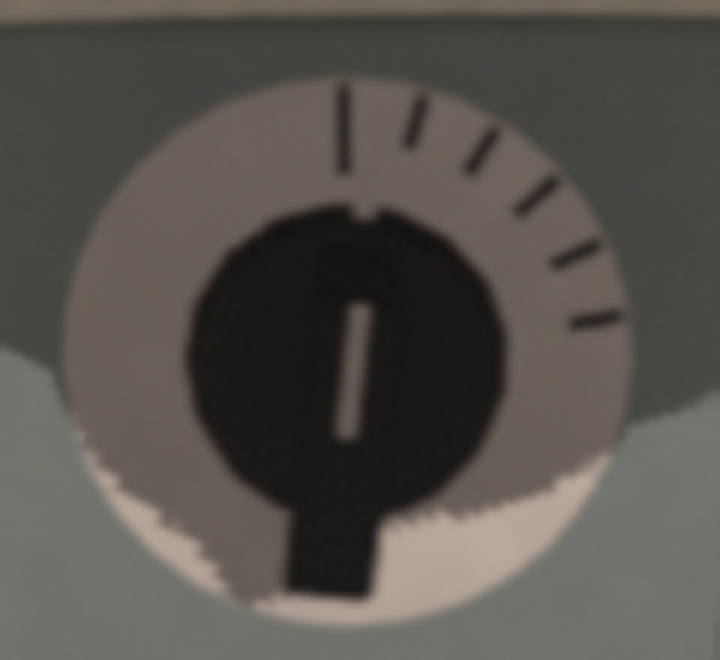

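```bash
cat > dial.py <<'E'
from h import *
def ana(pose,idx,zero,m2,disc,bar=None,o=(225,135),k=6):
    f=lambda p:np.array(p)/k+np.array(o)
    I=wplane(f(idx),.058,pose)[:,:2];Z=wplane(f(zero),.0135,pose)[:,:2];M=wplane(f(m2),.0135,pose)[:,:2];
    Dk=wplane(f(disc),.0135,pose)[:,:2]
    A=np.c_[2*Dk,np.ones(len(Dk))];s=np.linalg.lstsq(A,(Dk**2).sum(1),rcond=None)[0];c=s[:2]
    an=lambda v:np.degrees(np.arctan2(v[1],v[0]))
    az=an(Z[0]-Z[1]);ai=an(I[0]-I[1]);am=an(M[0]-M[1])
    print("disc centre",c.round(4),"r",np.sqrt(s[2]+c@c).round(4),"zero dir",round(az,1),"from centre",round(an(Z.mean(0)-c),1),"mark2",round(an(M.mean(0)-c),1),"index dir",round(ai,1))
    print("dial turn rad",np.radians((an(Z.mean(0)-c)-ai+180)%360-180).round(3),"to mark2",np.radians((ai-an(M.mean(0)-c)+180)%360-180).round(3))
    print("idx pts",I.round(4).tolist())
    if bar is not None:print("bar pts",wplane(f(bar),.058,pose)[:,:2].round(4).tolist())
E
python3 - <<'E'
from dial import *
pose=(Ro.from_euler("xyz",[179.6,-.25,117.45],degrees=True),np.array([.4754,.1780,.2203]))
pose=cur();print(pose[1],pose[0].as_euler("xyz",degrees=True))
ana(pose,[[361,305],[346,440]],[[344,88],[344,172]],[[493,130],[473,172]],[[65,340],[343,77],[632,380],[345,626],[170,140],[560,170]],[[287,592],[370,598]])
E
```

```text
[0.47542181 0.17777462 0.22033203] [179.42775989  -0.19494846 117.36125364]
disc centre [0.4781 0.1766] r 0.0422 zero dir -152.7 from centre -151.6 mark2 176.1 index dir -158.8
dial turn rad 0.125 to mark2 0.438
idx pts [[0.459, 0.1689], [0.4753, 0.1753]]
bar pts [[0.4972, 0.1779], [0.493, 0.1878]]
```

```bash
python3 - <<'E'
from h import *
go([.4768,.1768,.049],Rtilt(21.2,0))
E
python3 -m jog '[[[-0.01,0,-0.3,0.01,0,-0.5,0.4],[-0.01,0,-0.3,0.01,0,-0.6,0.4],[-0.01,0,-0.3,0.01,0,-0.6,0.4],[-0.01,0,-0.25,0.01,0,-0.6,0.4],[-0.01,0,-0.2,0.01,0,-0.5,0.4],[0,0,0,0,0,0,0.4],[0,0,0,0,0,0,0.4]]]';  python3 - <<'E'
from h import *
go([.4768,.1768,.049],Rtilt(21.2,0))
snap("wrist","w16");crop("w16","c30",190,140,390,320,4)
go([.4768,.1768,.049],Rtilt(21.2,0))
E
```

```text
tcp [0.4768 0.1768 0.1029] units rot [-0.09  0.1  -1.34] shift [ 0.06 -0.04 -4.7 ] min rows 4.7 per 10: [-0.009  0.01  -0.134] [ 0.006 -0.004 -0.47 ] clock 21.4
clock: 21.98
ee_pos: [0.4767, 0.1769, 0.151]
ee_rot: [179.5, 0.0, 111.1]
wrist_force: [0.3, -0.1, 1.4]
finger_gap: 0.0512
tcp [0.4768 0.1768 0.1029] units rot [-0.03  0.1   0.02] shift [ 0.   -0.   -1.92] min rows 1.9 per 10: [-0.003  0.01   0.002] [ 0.    -0.    -0.192] clock 21.9833
tcp [0.4768 0.1768 0.1029] units rot [-0.04  0.11  0.02] shift [-0.01 -0.01 -1.94] min rows 1.9 per 10: [-0.004  0.011  0.002] [-0.001 -0.001 -0.194] clock 22.0333
```

View pics/c30.png

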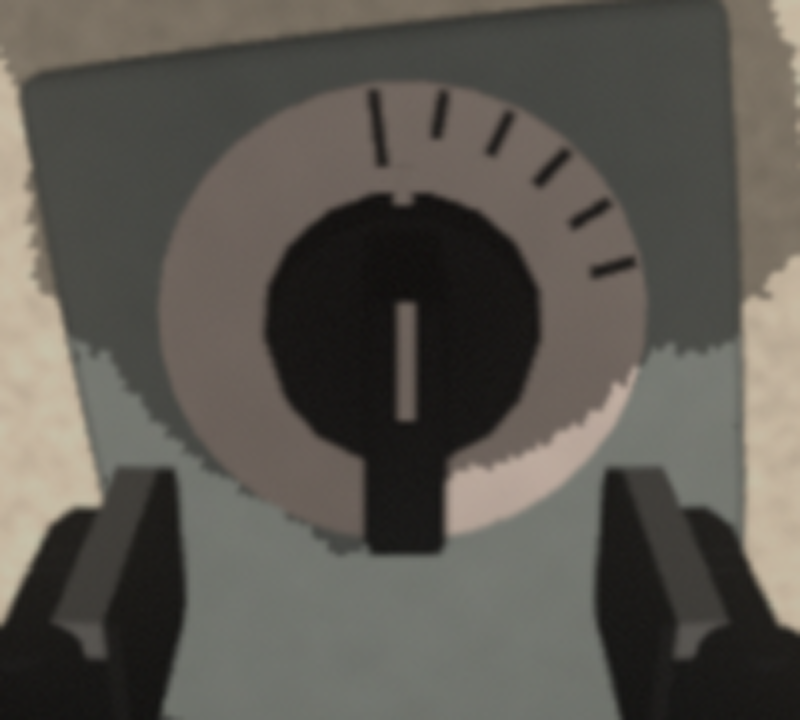

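```bash
python3 -m jog '[[[0,0,0,-0.013,0.03,-0.4,0.4],[0,0,0,-0.013,0.03,-0.5,0.4],[0,0,0,0,0,-0.5,0.4],[0,0,0,0,0,-0.35,0.4],[0,0,0,0,0,-0.1,0.4],[0,0,0,0,0,0,0.4]]]'; python3 -m jog '[[[0,0,0,0,0,0,0.6],[0,0,0,0,0,0,0.8],[0,0,0,0,0,0,1],[0,0,0,0,0,0,1],[0,0,0,0,0,0,1],[0,0,0,0,0,0,1]]]' 30
python3 - <<'E'
from h import *
go([.4761,.1785,.049],Rtilt(21.2,0));print(get_obs()["wrist_force"],get_obs()["moment"],get_obs()["finger_gap"])
snap("wrist","w17");crop("w17","c31",190,140,390,320,4)
E
```

```text
clock: 22.53
ee_pos: [0.4754, 0.1793, 0.1036]
ee_rot: [179.6, -0.0, 111.2]
wrist_force: [-0.7, 0.7, 0.3]
finger_gap: 0.0514
clock: 23.03
ee_pos: [0.4762, 0.1791, 0.1051]
ee_rot: [179.5, 0.0, 111.1]
wrist_force: [-1.6, -1.8, 4.8]
finger_gap: 0.0113
tcp [0.4761 0.1785 0.1029] units rot [-0.03  0.1   0.02] shift [-0.   -0.02 -0.09] min rows 0.1 per 10: [-0.003  0.01   0.002] [-0.    -0.002 -0.009] clock 23.0333
[-1.623463   -1.77771856  4.7710696 ] [-0.33813812  0.1747      0.05931914] 0.01131144009594389
```

View pics/c31.png

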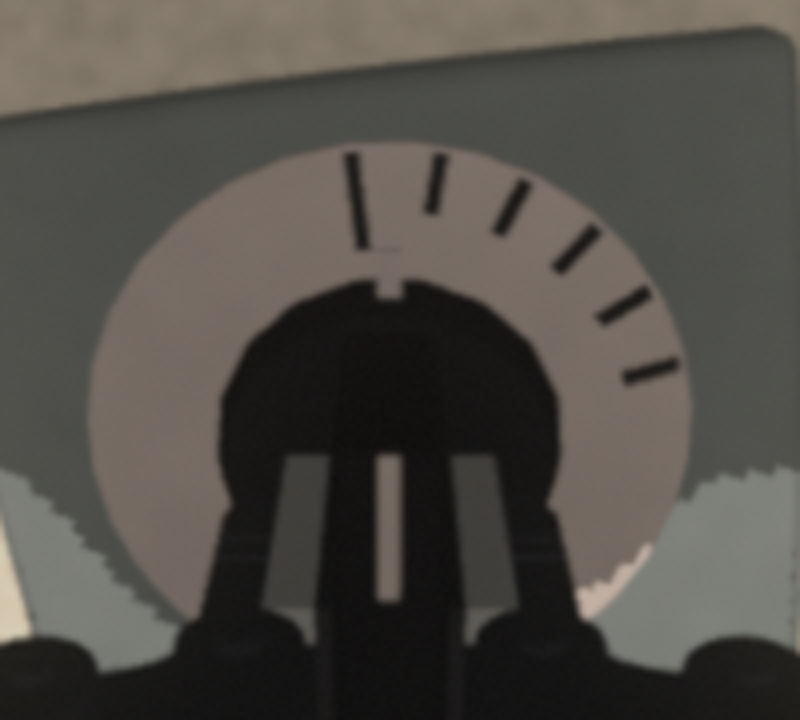

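```bash
python3 -m jog '[[[0,0,-0.4,0,0,0,1],[0,0,-0.7,0,0,0,1],[0,0,-0.8,0,0,0,1],[0,0,-0.8,0,0,0,1],[0,0,-0.8,0,0,0,1],[0,0,-0.8,0,0,0,1],[0,0,-0.7,0,0,0,1],[0,0,-0.5,0,0,0,1],[0,0,0,0,0,0,1],[0,0,0,0,0,0,1]]]' 30
python3 - <<'E'
from h import *
print(get_obs()["wrist_force"],get_obs()["moment"],get_obs()["finger_gap"])
snap("wrist","w18");crop("w18","c32",190,140,390,320,4)
E
```

```text
clock: 23.92
ee_pos: [0.4763, 0.1787, 0.1051]
ee_rot: [179.5, 0.1, 85.9]
wrist_force: [-0.0, -4.7, 6.4]
finger_gap: 0.0115
[-0.04436497 -4.67486729  6.39328039] [-0.97567973  0.04811048 -0.04218979] 0.01151780236751445
```

View pics/c32.png

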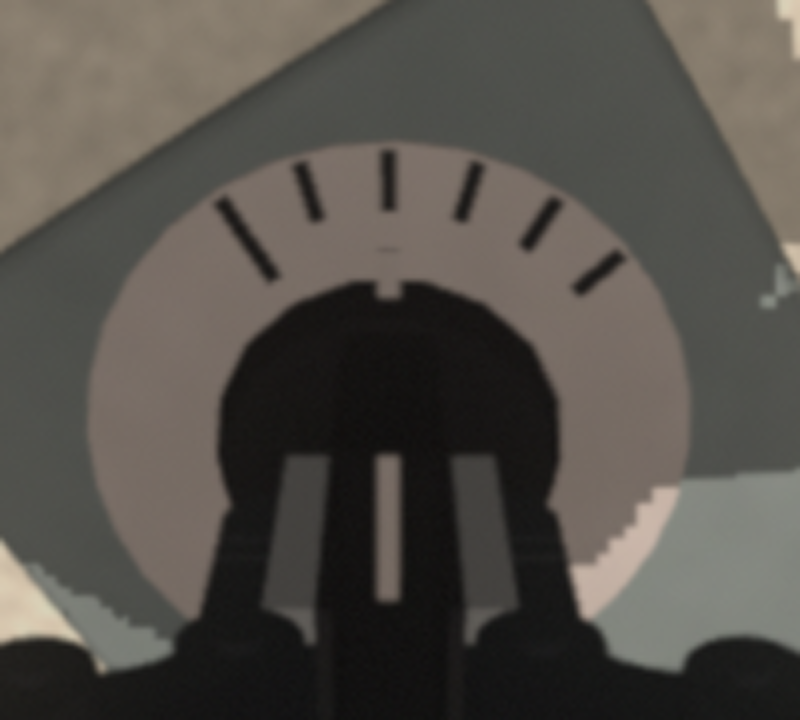

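The index line and notch now point exactly at mark 2 (long zero at left, then 1, then 2 at crop (388,180)). Releasing, lifting and checking.

```bash
python3 -m jog '[[[0,0,0,0,0,0,0.8],[0,0,0,0,0,0,0.7],[0,0,0,0,0,0,0.6],[0,0,0,0,0,0,0.5],[0,0,0,0,0,0,0.45],[0,0,0,0,0,0.2,0.45],[0,0,0,0,0,0.5,0.45],[0,0,0,0,0,0.7,0.45],[0,0,0,0,0,0.8,0.45],[0,0,0,0,0,0.8,0.45]]]' 20;  python3 -m jog '[[[0,0,0,0,0,0.8,0.45],[0,0,0,-0.1,0,0.8,0.45],[0,0,0,-0.2,0,0.5,0.45],[0,0,0,-0.3,0,0,0.45],[0,0,0,-0.2,0,0,0.45],[0,0,0,0,0,0,0.45]]]' ; python3 ptr.py 2>/dev/null; python3 prof.py
python3 - <<'E'
from h import *
snap("wrist","w19");snap("side","d19");snap("scene","s19");print(get_obs()["clock"])
E
```

```text
clock: 24.8
ee_pos: [0.4757, 0.1794, 0.1813]
ee_rot: [179.5, -0.0, 86.0]
wrist_force: [0.0, -0.5, 0.4]
finger_gap: 0.047
clock: 25.3
ee_pos: [0.4548, 0.179, 0.232]
ee_rot: [179.6, 0.0, 86.0]
wrist_force: [-0.1, -0.3, -0.8]
finger_gap: 0.0468
shift px -1.375 8.125 score 0.9578081965446472
px per 10mm [[0.69, -3.4], [0.7, -3.47], [0.71, -3.54]] [[343.8, 135.4], [344.5, 132.0], [345.2, 128.5], [345.9, 125.0]]
before marks [(np.float64(2.44), 11.5), (np.float64(6.12), 6.8), (np.float64(9.57), 7.1), (np.float64(13.04), 6.6), (np.float64(16.48), 7.3), (np.float64(19.84), 7.2)]
before pointer needle [(np.float64(5.59), 10.9), (np.float64(21.54), 0.9)] [(np.float64(5.18), 10.8), (np.float64(13.13), 0.9), (np.float64(21.94), 1.4)] [(np.float64(0.81), 0.8), (np.float64(6.81), 13.3)]
after marks [(np.float64(2.44), 11.2), (np.float64(6.09), 6.9), (np.float64(9.6), 6.9), (np.float64(13.05), 6.4), (np.float64(16.47), 7.7), (np.float64(19.93), 7.1)]
after pointer needle [(np.float64(13.71), 9.8)] [(np.float64(13.34), 10.9)] [(np.float64(1.67), 2.0), (np.float64(14.87), 13.6)]
25.75
```

View pics/w19.png

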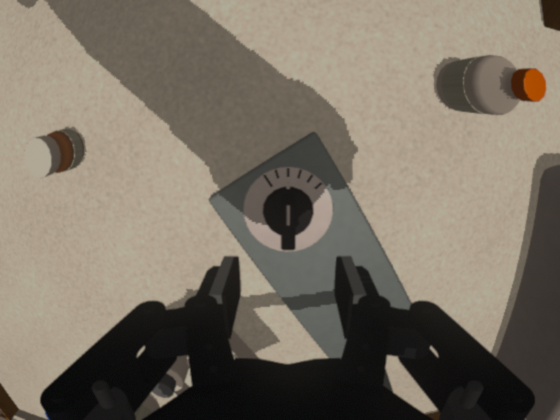

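View pics/d19.png

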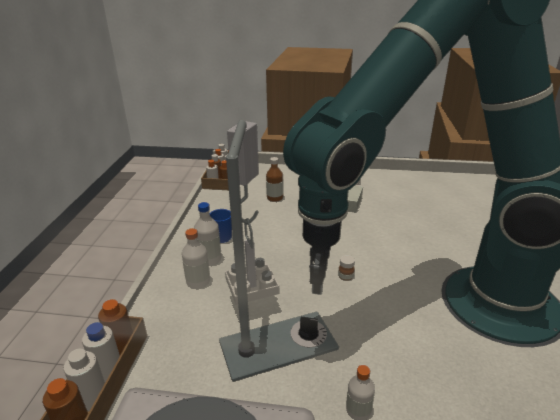

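View pics/s19.png

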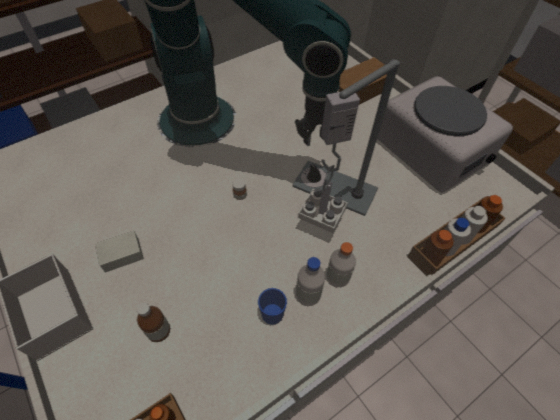

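The dial index points at mark 2 (wrist view, dial at (288,210)). The pointer is unchanged at about 2.29, the carrier hangs still and the bystanders are where they were. Handing in.

```bash
python3 -c "
from plant import job,get_obs
print(get_obs()['clock'],get_obs()['qvel'].round(2));print(job.job_done())"
```

```text
25.75 [ 0.11 -0.15 -0.18  0.02 -0.07  0.07 -0.04]
the job is handed in; nothing more can be done
None
```

The carrier is hanging by its loop on the scale hook and the tally dial is set to mark 2. I handed the job in at 25.75 s of the 58 s allowed.

- **Hanging:** I took the carrier by the stem with the tool tilted about 38°. I passed the loop over the hook's tip and lowered it until the wrist felt about 0 N, then opened the fingers. Nothing dropped.
- **Pointer:** It reads about 2.29 marks, which agrees with the roughly 3.3 N the wrist felt while lifting. It read the same again about 5 s later. My first estimate by eye gave 2.3 to 2.5, so I settled it by measuring the marks and pointer along image profiles.
- **Dial:** It started about 0.12 rad past zero. I turned it clockwise by about 0.44 rad, and the wrist view after release shows the index line on mark 2.
- **Last checks:** The carrier hangs still, the robot touches nothing, and the other things look where they were.

On the way to the carrier, joints 6 and 7 came within about half a degree of their limits. I backed out, switched to a different arm posture, and no reading was out of range. Joint 6 then stayed within about 1° of its lower limit for much of the hanging. The dial's position differed by 2 to 4 mm between my measurements, so I corrected it from the wrist view before gripping.

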